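# Pin, bolt and tidy a bearing cover

### The job

The bearing cover of the bin tipper has swung off its holes: push the drift pin fully home through the cover's end hole before any bolt goes in, then, with the pin still home, fit a bolt fully down in each of the two middle holes. After that pull the pin, stand it back in the rack and fit the last bolt fully down in the end hole. Also put every leftover steel ring in the square bin and every bracket in the long bin, and do not disturb the other things on the bench.

Things in the scene. Friction and masses are not known exactly. Their poses are not given: they have to be found in the camera images.
- housing_end (a point): on the axis of the end hole of the housing, on its top plane (four 2 mm pads carry the cover), under the cover; the drift pin goes here first. Red block fixed to the bench, 250 x 160 x 50 mm tall. Axes: x along the 250 mm, away from the robot, z up. From here the block's middle is at x -75 mm, the stud at x -160, the middle holes at x -60, y +-40. All three holes: plain, 21 mm across, through the full 50 mm.
- housing_a (a point): on the axis of the housing's left middle hole (21 mm across, 50 mm deep), level with the housing's top, under the cover. Axes as housing_end.
- housing_b (a point): on the axis of the housing's right middle hole (21 mm across, 50 mm deep), level with the housing's top, under the cover. Axes as housing_end. At the housing's near end stands a fixed stud (19 mm) with a nut, 34 mm across, reaching 28 mm above the block; it keeps the cover from lifting off but lets it swing.
- cover_end (a point): centre of the loose cover's end hole (21 mm) at its top face; belongs over housing_end. Light cast aluminium plate 220 x 130 x 12 mm, 0.6 kg, near end on the stud (1 mm play), three holes as the housing's, a boss 52 mm across, 12 mm high between stud and middle holes. Starts swung 0.045 to 0.06 rad anticlockwise, end hole 7 to 10 mm off; bolts cannot pass until it is lined up.
- pin_head (a point): drift pin, bright steel, 101 mm long, 0.25 kg, point down in a hole of the rack. Point on its axis half-way up its square head, 27 x 27 mm, 44 mm tall (its x, y along the flats) (flat underside 22 mm below the point). Below the head: 26 mm of straight shank 19 mm across, then a 31 mm taper down to a 6 mm flat tip, 79 mm below the point. z is its axis, up.
- bolt1_head (a point): bolt, 89 mm long, 0.2 kg, standing in a hole of the rack; all three alike. Point on its axis half-way up its dark six-sided head, 27 mm across the flats, 31 mm across corners, 44 mm tall (flat underside 22 mm below the point). Below the head a plain 17 mm shank, 45 mm long, not threaded, its last 9 mm tapering to 10 mm; the foot is 67 mm below the point. z is its axis, up.
- bolt2_head (a point): bolt, 89 mm long, 0.2 kg, standing in a hole of the rack; all three alike. Point on its axis half-way up its dark six-sided head, 27 mm across the flats, 31 mm across corners, 44 mm tall (flat underside 22 mm below the point). Below the head a plain 17 mm shank, 45 mm long, not threaded, its last 9 mm tapering to 10 mm; the foot is 67 mm below the point. z is its axis, up.
- bolt3_head (a point): bolt, 89 mm long, 0.2 kg, standing in a hole of the rack; all three alike. Point on its axis half-way up its dark six-sided head, 27 mm across the flats, 31 mm across corners, 44 mm tall (flat underside 22 mm below the point). Below the head a plain 17 mm shank, 45 mm long, not threaded, its last 9 mm tapering to 10 mm; the foot is 67 mm below the point. z is its axis, up.
- rack: wooden rack fixed to the bench at the left, 130 x 130 x 65 mm tall. Origin: centre of its underside. Four upright holes at x, y = +-35 mm in its frame, 23 mm square and 60 mm deep, hold the pin and the three bolts, one each, in no set order; their heads rest on the rack's top.
- ring1_mid (a point): steel spacer ring lying flat on the bench, 56 mm outside, 36 mm inside, 30 mm tall, 0.22 kg; this point is its centre, half-way up. May be absent.
- ring2_mid (a point): steel spacer ring lying flat on the bench, 56 mm outside, 36 mm inside, 30 mm tall, 0.22 kg; this point is its centre, half-way up. May be absent.
- ring3_mid (a point): steel spacer ring lying flat on the bench, 56 mm outside, 36 mm inside, 30 mm tall, 0.22 kg; this point is its centre, half-way up. May be absent.
- bracket1_mid (a point): dark steel T-shaped bracket standing on its foot on the bench, 80 mm long (its x axis), 0.2 kg: foot 40 mm wide and 6 mm thick, with an upright web 8 mm thick (its y) along the middle up to 46 mm; this point is half-way up (23 mm above the bench), in the web. May be absent.
- bracket2_mid (a point): dark steel T-shaped bracket standing on its foot on the bench, 80 mm long (its x axis), 0.2 kg: foot 40 mm wide and 6 mm thick, with an upright web 8 mm thick (its y) along the middle up to 46 mm; this point is half-way up (23 mm above the bench), in the web. May be absent.
- square_bin: grey open bin fixed to the bench, square: 150 x 150 mm outside, 40 mm tall, walls 4 mm, floor about 4 mm. Origin: centre of its underside. For the rings. It may change places with the long bin.
- long_bin: grey open bin fixed to the bench, long: 210 (its x) x 110 (its y) mm outside, 40 mm tall, walls 4 mm, floor about 4 mm. Origin: centre of its underside. For the brackets.
- wrench: bystander to leave alone: open-ended wrench lying near the robot
- apple1: bystander to leave alone: red apple, 74 mm, near the robot on its right
- apple2: bystander to leave alone: red apple, 74 mm, at the far left beyond the rack
- tin: bystander to leave alone: low plain tin, 68 mm across, 75 mm tall, at the left
- jar: bystander to leave alone: amber glass jar, 76 mm across, 90 mm tall, at the far left behind the rack
- tape: bystander to leave alone: cardboard tape core, 90 mm outside, 24 mm tall, near the robot on its left; it is not one of the steel rings
- oil: bystander to leave alone: white bottle, 60 mm across, 160 mm tall, at the far right
Not all that is in view belongs to the job. Leave any pink look-alike of the part that bears bracket1_mid alone.

How it is judged:
On the way, in this order (a step that is already met when the one before it is completed fails the run):
1. the drift pin is fully home in the end hole, through cover and housing, with no bolt in any hole yet (horizontal distance between pin_head and housing_end below 0.006 m and z of pin_head in the frame of housing_end below 0.038 m and angle between pin_head's own z axis and vertical below 0.1 rad and horizontal distance between each of bolt1_head, bolt2_head, bolt3_head and housing_a above 0.03 m and horizontal distance between each of bolt1_head, bolt2_head, bolt3_head and housing_b above 0.03 m and horizontal distance between each of bolt1_head, bolt2_head, bolt3_head and housing_end above 0.03 m), for 0.2 s.
2. a bolt is fully down in each of the two middle holes while the pin is still home in the end hole (((horizontal distance between bolt1_head and housing_a below 0.006 m and z of bolt1_head in the frame of housing_a below 0.038 m and angle between bolt1_head's own z axis and vertical below 0.1 rad) or (horizontal distance between bolt2_head and housing_a below 0.006 m and z of bolt2_head in the frame of housing_a below 0.038 m and angle between bolt2_head's own z axis and vertical below 0.1 rad) or (horizontal distance between bolt3_head and housing_a below 0.006 m and z of bolt3_head in the frame of housing_a below 0.038 m and angle between bolt3_head's own z axis and vertical below 0.1 rad)) and ((horizontal distance between bolt1_head and housing_b below 0.006 m and z of bolt1_head in the frame of housing_b below 0.038 m and angle between bolt1_head's own z axis and vertical below 0.1 rad) or (horizontal distance between bolt2_head and housing_b below 0.006 m and z of bolt2_head in the frame of housing_b below 0.038 m and angle between bolt2_head's own z axis and vertical below 0.1 rad) or (horizontal distance between bolt3_head and housing_b below 0.006 m and z of bolt3_head in the frame of housing_b below 0.038 m and angle between bolt3_head's own z axis and vertical below 0.1 rad)) and horizontal distance between pin_head and housing_end below 0.006 m and z of pin_head in the frame of housing_end below 0.038 m and angle between pin_head's own z axis and vertical below 0.1 rad), for 0.2 s.
At the end, for the whole second after the job is handed in: Each of the three holes has a bolt with its head on the cover (within 4 mm), upright within 0.1 rad; the pin stands in a hole of the rack, its head within 6 mm of the rack's top; the centre of every ring present is inside the square bin and of every bracket present inside the long bin, at rest (((horizontal distance between bolt1_head and housing_a below 0.006 m and z of bolt1_head in the frame of housing_a below 0.038 m and angle between bolt1_head's own z axis and vertical below 0.1 rad) or (horizontal distance between bolt2_head and housing_a below 0.006 m and z of bolt2_head in the frame of housing_a below 0.038 m and angle between bolt2_head's own z axis and vertical below 0.1 rad) or (horizontal distance between bolt3_head and housing_a below 0.006 m and z of bolt3_head in the frame of housing_a below 0.038 m and angle between bolt3_head's own z axis and vertical below 0.1 rad)) and ((horizontal distance between bolt1_head and housing_b below 0.006 m and z of bolt1_head in the frame of housing_b below 0.038 m and angle between bolt1_head's own z axis and vertical below 0.1 rad) or (horizontal distance between bolt2_head and housing_b below 0.006 m and z of bolt2_head in the frame of housing_b below 0.038 m and angle between bolt2_head's own z axis and vertical below 0.1 rad) or (horizontal distance between bolt3_head and housing_b below 0.006 m and z of bolt3_head in the frame of housing_b below 0.038 m and angle between bolt3_head's own z axis and vertical below 0.1 rad)) and ((horizontal distance between bolt1_head and housing_end below 0.006 m and z of bolt1_head in the frame of housing_end below 0.038 m and angle between bolt1_head's own z axis and vertical below 0.1 rad) or (horizontal distance between bolt2_head and housing_end below 0.006 m and z of bolt2_head in the frame of housing_end below 0.038 m and angle between bolt2_head's own z axis and vertical below 0.1 rad) or (horizontal distance between bolt3_head and housing_end below 0.006 m and z of bolt3_head in the frame of housing_end below 0.038 m and angle between bolt3_head's own z axis and vertical below 0.1 rad)) and x of pin_head in the frame of rack between -0.045 and 0.045 m and y of pin_head in the frame of rack between -0.045 and 0.045 m and z of pin_head in the frame of rack below 0.093 m and angle between pin_head's own z axis and vertical below 0.15 rad and x of ring1_mid in the frame of square_bin between -0.07 and 0.07 m and y of ring1_mid in the frame of square_bin between -0.07 and 0.07 m and z of ring1_mid in the frame of square_bin between 0 and 0.085 m and linear speed of each of ring1, ring2, ring3, bracket1, bracket2 below 0.03 m/s and x of ring2_mid in the frame of square_bin between -0.07 and 0.07 m and y of ring2_mid in the frame of square_bin between -0.07 and 0.07 m and z of ring2_mid in the frame of square_bin between 0 and 0.085 m and x of ring3_mid in the frame of square_bin between -0.07 and 0.07 m and y of ring3_mid in the frame of square_bin between -0.07 and 0.07 m and z of ring3_mid in the frame of square_bin between 0 and 0.085 m and x of bracket1_mid in the frame of long_bin between -0.1 and 0.1 m and y of bracket1_mid in the frame of long_bin between -0.05 and 0.05 m and z of bracket1_mid in the frame of long_bin between 0 and 0.085 m and x of bracket2_mid in the frame of long_bin between -0.1 and 0.1 m and y of bracket2_mid in the frame of long_bin between -0.05 and 0.05 m and z of bracket2_mid in the frame of long_bin between 0 and 0.085 m); the robot touches nothing.
It fails at once if a bystander (wrench, apples, tin, jar, tape core, bottle) is moved more than 4 cm (distance of any of wrench, apple1, apple2, tin, jar, tape, oil from where it was at the start of the episode above 0.04 m).
Of ring1, ring2, ring3, bracket1, bracket2 only 2 to 4 are there at a start; the rules pass over those that are not, and their reading is None.
At some moment in a run one of ring1, ring2, ring3, bracket1, bracket2 may be knocked a few centimetres aside while the robot is not near it.
It also fails if it takes over 210 s, if anything falls off the work surface, if the arm or the gripper's body presses on something with over 40 N, if the wrist force passes 120 N, or if a joint passes its speed limit or range.

### The arm

A 6-joint arm with a two-finger parallel gripper is mounted at the origin on the work surface. World frame = base frame: x ahead of the robot, y to its left, z up, the work surface at z = 0. Lengths are in m, angles in rad, forces in N, time in s.
With the tool pointing down it reaches from about 0.325 to 0.9 m from the base axis. Payload 6.1 kg.
Tool frame: the origin (TCP) lies midway between the tips of the shut fingers; the grasp point (between the pads) lies 19 mm behind it (hold_point_z is the z of the grasp point in the tool frame, in m); z points along the fingers, y is the direction in which the jaws open and shut (so a half turn about z gives the same grasp; the last joint's range is limited). The gripper opens to 85 mm and grips with 20 to 120 N. Pads are 22 mm wide; open, the fingers measure 114 mm over their backs; the gripper's body (76 mm by 85 mm) begins 54 mm behind the grasp point. The pads swing forward as they close: fully open they stand 13 mm farther back than shut.
Start: joints at [-0.126, 0.22, 1.526, -0, 1.395, -0.126], TCP at [0.625, -0, 0.2] pointing down, gripper open.
Joint ranges: [-2.98, 2.98], [-0.91, 2.08], [0.09, 2.57], [-1.24, 4.39], [0.2, 2.65], [-2.68, 2.68]. Speed limits (rad/s): [2.57, 2.57, 3.01, 3.14, 3.14, 3.14].

### API

Orientations are given as a unit quaternion [w, x, y, z].
In Python, from cell import move_ptp, move_straight, move_j, set_gripper, sleep, solve_ik, get_obs, camera, Unreachable, sign_off, trace, hold_point_z gives the robot as it stands. Calls block until the motion is done:
- move_ptp(position, orientation): joint-space move of the TCP to a pose.
- move_straight(position, orientation=None, rate=0.15): straight line of the TCP; orientation=None keeps the orientation; rate is the mean speed in m/s.
- move_j(angles): joint-space move.
- set_gripper(opening, grip_force=None): finger opening in m; grip_force is the grip in N (None keeps the last); returns when the fingers have stopped.
- sleep(seconds).
- solve_ik(position, orientation): joint angles nearest the present ones, or None.
- get_obs(): the state.
- camera(name): name is "scene" or "side" or "wrist"; returns a dict with "color" (384x512x3 uint8, red, green, blue), "K" (3x3 intrinsics, pixels), "extrinsics" (4x4, takes a point from camera to world coordinates). Camera axes: x right, y down, z forward; pixel columns grow to the right and rows downward; lengths in m; the calibration is good to about 2 mm. The wrist camera is an equidistant fisheye: a pixel r from the principal point sees the ray r / f radians off the axis. A picture is of the moment at which its call begins. There is no depth.
A pose or a line that the arm cannot do raises Unreachable and nothing moves.
- sign_off(): hands the job in, once; it reports no verdict.
Trained networks look in the newest picture that a camera, given by its name, has taken for a name from the list of things; names that differ only in an ending like _2 or _b are one class to them, and where a whole thing is asked for, a point or a joint stands for the part that bears it (a point fixed in the world has none). Each returns a list of dicts, best first, with "p" (0 to 1); they miss things now and then, are a little off and sometimes report something else, mostly with a low value. They report only what shows in the picture. A call takes as long as a camera call. They do not tell look-alikes from the thing itself.
- trace(camera, query): "mask" (384x512 bool, what is visible of it) and "at" ([column, row] in pixels, amid what is visible of it).
The state is a dict: "t": time; "joint_positions": joint angles; "joint_velocities": joint speeds; "joint_efforts": joint torques, N m; "tcp_pos": TCP position; "tool_rot": TCP orientation; "ft_force": force on the tool from outside, world axes, zero at the start; "wrist_torque": the same for the moment, N m; "width": finger opening in m.
Only numpy, scipy, OpenCV 4.12 (cv2) and the standard library are available. Lean on these libraries where they do the work, as an engineer would, in place of code of your own. Each camera call takes 0.05 s, during which the arm holds its last target. There are 200 camera calls.

## Working session

There is one attempt and no reset: what is moved stays moved. The work goes in short steps, each a Python script; the robot and the scene stay as the last script left them, time stands still between calls to the robot, and variables do not carry over. Pictures are saved under pics/ and viewed, about 12 in all and at most 16, crops included, and the job is handed in when it is done.

```bash
ls; mkdir -p pics
cat > h.py <<'E'
import numpy as np, cv2
from cell import *
def save(n,im,s=1.5):
    im=cv2.resize(im,None,fx=s,fy=s,interpolation=cv2.INTER_CUBIC)
    cv2.imwrite(f'pics/{n}.png',cv2.cvtColor(im,cv2.COLOR_RGB2BGR))
def ray(c,uv,fish=False):
    K=c['K'];T=np.array(c['extrinsics'])
    x=(uv[0]-K[0][2])/K[0][0];y=(uv[1]-K[1][2])/K[1][1]
    if fish:
        r=np.hypot(x,y);d=np.array([np.sin(r)*x/max(r,1e-9),np.sin(r)*y/max(r,1e-9),np.cos(r)])
    else: d=np.array([x,y,1.])
    return T[:3,3],T[:3,:3]@d
def atz(c,uv,z,fish=False):
    o,d=ray(c,uv,fish); return o+d*(z-o[2])/d[2]
def proj(c,P,fish=False):
    K=np.array(c['K']);T=np.array(c['extrinsics']);p=T[:3,:3].T@(np.array(P,float)-T[:3,3])
    if fish:
        r=np.hypot(p[0],p[1]);a=np.arctan2(r,p[2]);p=np.array([p[0]/r*a,p[1]/r*a,1.])
    else: p=p/p[2]
    return np.array([K[0][0]*p[0]+K[0][2],K[1][1]*p[1]+K[1][2]])
def q(yaw):
    # tool down, tool y axis (jaw direction) at angle yaw+90deg-ish: Rz(yaw)*Rx(pi)
    return np.array([0,np.cos(yaw/2),np.sin(yaw/2),0])
E
python3 - <<'E'
from h import *
o=get_obs();print(o['tcp_pos'],o['tool_rot'],hold_point_z,o['t'],o['width'])
for n in ['scene','side','wrist']:
    c=camera(n);save(n+'0',c['color']);print(n,np.round(c['K'],1).tolist(),np.round(c['extrinsics'],3).tolist())
    if n!='wrist':
        for k in ['housing_end','cover_end','pin_head','bolt1_head','rack','ring1_mid','bracket1_mid','square_bin','long_bin']:
            r=trace(n,k);print(k,[(np.round(a['at']).tolist(),round(a['p'],2),int(a['mask'].sum())) for a in r[:5]])
print(get_obs()['t'])
E
```

```text
pics
[6.24346207e-01 8.42255009e-05 1.98591848e-01] [-7.54976051e-04  7.07102312e-01  7.07110604e-01 -5.86661556e-04] -0.0187 0.0 0.0856067523976573
scene [[399.2, 0.0, 253.8], [0.0, 399.2, 197.0], [0.0, 0.0, 1.0]] [[0.761, 0.404, -0.507, 1.206], [0.648, -0.472, 0.597, -0.747], [0.002, -0.784, -0.621, 0.894], [0.0, 0.0, 0.0, 1.0]]
housing_end [([270.0, 228.0], 0.6, 1525)]
cover_end [([275.0, 213.0], 0.77, 1887), ([337.0, 196.0], 0.7, 675), ([170.0, 312.0], 0.2, 1119), ([293.0, 158.0], 0.18, 61)]
pin_head [([324.0, 166.0], 0.59, 127)]
bolt1_head []
rack [([309.0, 184.0], 0.69, 1111), ([126.0, 283.0], 0.52, 3089), ([273.0, 230.0], 0.37, 1562)]
ring1_mid [([297.0, 166.0], 0.75, 73), ([178.0, 237.0], 0.56, 274)]
bracket1_mid [([258.0, 181.0], 0.81, 233)]
square_bin [([127.0, 282.0], 0.95, 3053)]
long_bin [([206.0, 272.0], 0.91, 2894), ([158.0, 254.0], 0.73, 330)]
side [[465.2, 0.0, 253.7], [0.0, 465.2, 194.9], [0.0, 0.0, 1.0]] [[-0.994, -0.072, 0.08, 0.395], [-0.105, 0.494, -0.863, 1.514], [0.023, -0.866, -0.499, 0.93], [0.0, 0.0, 0.0, 1.0]]
housing_end [([230.0, 216.0], 0.87, 1118)]
cover_end []
pin_head [([283.0, 168.0], 0.65, 114), ([215.0, 236.0], 0.58, 150), ([229.0, 251.0], 0.16, 1381)]
bolt1_head [([239.0, 236.0], 0.48, 147)]
rack [([224.0, 251.0], 0.83, 1319)]
ring1_mid [([283.0, 182.0], 0.66, 146), ([231.0, 200.0], 0.64, 1181)]
bracket1_mid [([274.0, 234.0], 0.64, 360), ([281.0, 178.0], 0.61, 124), ([306.0, 273.0], 0.52, 208)]
square_bin [([278.0, 152.0], 0.9, 665)]
long_bin [([242.0, 171.0], 0.95, 923), ([315.0, 170.0], 0.59, 210), ([241.0, 226.0], 0.23, 130)]
wrist [[297.3, 0.0, 251.4], [0.0, 297.3, 191.7], [0.0, 0.0, 1.0]] [[1.0, -0.0, -0.0, 0.624], [-0.0, -0.953, -0.304, 0.079], [-0.0, 0.304, -0.953, 0.374], [0.0, 0.0, 0.0, 1.0]]
1.05
```

View pictures.

View pics/scene0.png

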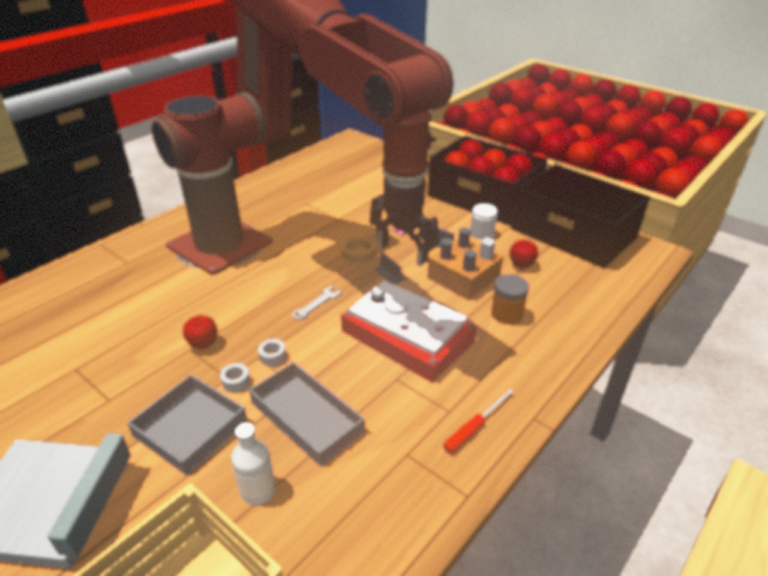

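View pics/side0.png

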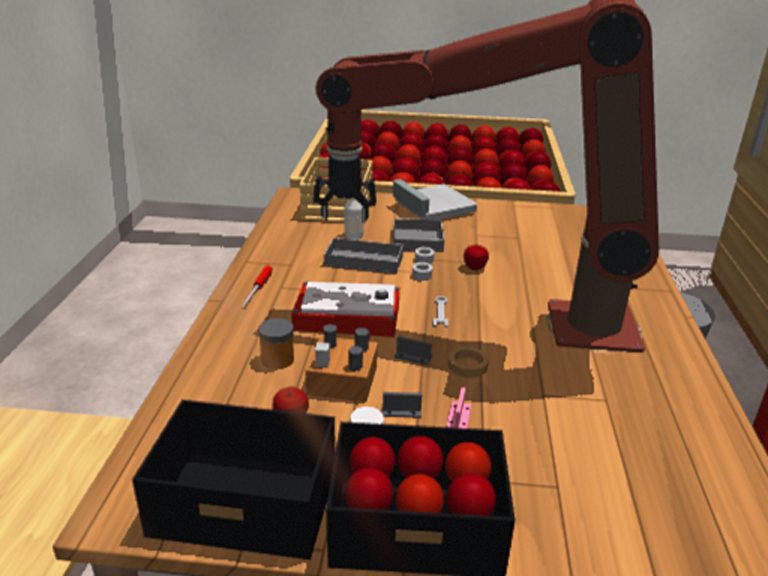

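View pics/wrist0.png

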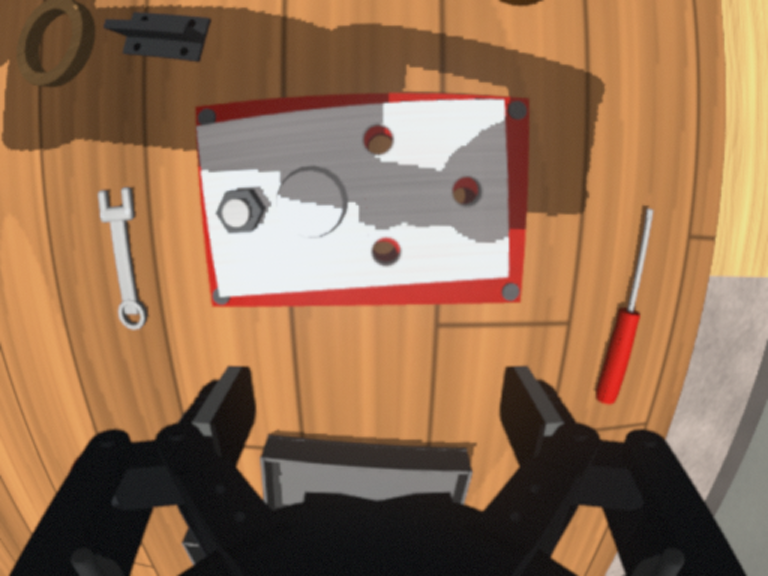

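```bash
cat > t.py <<'E'
from h import *
w=camera('wrist');s=camera('scene');d=camera('side')
def W(u,v,z,c=w,f=True): return np.round(atz(c,(u/1.5,v/1.5),z,f)[:2],4)
print('corners',[W(*p,.05) for p in [(197,107),(528,98),(520,303),(213,305)]])
print('nut',W(237,212,.078),'cover holes',[W(*p,.064) for p in [(466,191),(378,139),(386,250)]],'boss',W(312,202,.076))
print('bolts side',[W(*p,.109,d,False) for p in [(322,347),(355,350),(361,330),(330,328)]])
print('bolts scene',[W(*p,.109,s,False) for p in [(487,241),(470,255),(447,240),(465,231)]])
print('brk side',[W(*p,.02,d,False) for p in [(413,347),(402,404),(458,410)]])
print('rings scene',[W(*p,.03,s,False) for p in [(234,373),(272,348)]],'side',[W(*p,.03,d,False) for p in [(424,252),(422,267)]])
for n,k in [(s,'square_bin'),(s,'long_bin')]:
    trk=trace('scene',k)[0];cn,_=cv2.findContours(trk['mask'].astype(np.uint8),0,2);r=cv2.minAreaRect
    P=max(cn,key=cv2.contourArea)[:,0];X=np.array([atz(s,p,.04)[:2] for p in P],np.float32);print(k,cv2.minAreaRect(X))
print('tin',W(484,210,.075,s,False),'jar',W(510,285,.09,s,False),'apple',W(524,253,.037,s,False),'oil',W(245,430,.16,s,False),'tape',W(468,355,.024,d,False),'apple1',W(200,332,.037,s,False),'tin side',W(367,414,.075,d,False))
E
python3 t.py
```

```text
corners [array([0.4891, 0.1174]), array([0.7351, 0.1219]), array([ 0.7381, -0.0376]), array([ 0.4911, -0.0393])]
nut [0.5275 0.039 ] cover holes [array([0.6863, 0.0509]), array([0.6246, 0.0862]), array([0.6303, 0.0079])] boss [0.5802 0.0441]
bolts side [array([0.6222, 0.3367]), array([0.5531, 0.338 ]), array([0.5506, 0.2615]), array([0.6179, 0.263 ])]
bolts scene [array([0.6223, 0.3308]), array([0.6244, 0.2552]), array([0.5474, 0.2722]), array([0.5574, 0.3336])]
brk side [array([0.4396, 0.1802]), array([0.4486, 0.3892]), array([0.3342, 0.3931])]
rings scene [array([ 0.4399, -0.297 ]), array([ 0.4428, -0.1994])] side [array([ 0.4391, -0.2928]), array([ 0.4398, -0.1992])]
square_bin ((0.47814449667930603, -0.4316713809967041), (0.17989052832126617, 0.16603539884090424), 5.727118492126465)
long_bin ((0.6196949481964111, -0.2744870185852051), (0.12519511580467224, 0.23301516473293304), 85.41751098632812)
tin [0.5088 0.5011] jar [0.7428 0.2393] apple [0.6699 0.4436] oil [ 0.6642 -0.4309] tape [0.3138 0.2007] apple1 [ 0.2946 -0.2707] tin side [0.5085 0.4954]
```

```bash
cat > t.py <<'E'
from h import *
move_ptp([.588,.278,.25],q(np.pi/2))
w=camera('wrist');save('rack1',w['color']);o=get_obs();print(o['tcp_pos'],o['t'],np.round(w['extrinsics'],3).tolist())
for k,z in [('pin_head',.109),('bolt1_head',.109),('rack',.065),('bracket1_mid',.046)]:
    for a in trace('wrist',k)[:5]: print(k,round(a['p'],2),np.round(a['at']),int(a['mask'].sum()),np.round(atz(w,a['at'],z,True),4)[:2])
E
python3 t.py
```

```text
[0.58839671 0.27639025 0.24946903] 2.45 [[1.0, -0.001, -0.001, 0.587], [-0.001, -0.953, -0.304, 0.356], [-0.001, 0.304, -0.953, 0.424], [0.0, 0.0, 0.0, 1.0]]
pin_head 0.57 [282. 119.] 683 [0.6194 0.3353]
pin_head 0.33 [276. 178.] 700 [0.6136 0.2702]
bolt1_head 0.57 [218. 114.] 624 [0.5516 0.341 ]
bolt1_head 0.41 [315.  35.] 2383 [0.6539 0.4277]
rack 0.58 [246. 145.] 8311 [0.5812 0.3009]
bracket1_mid 0.9 [83. 84.] 1522 [0.3531 0.3918]
bracket1_mid 0.56 [153. 210.] 1409 [0.4479 0.2083]
```

View pics/rack1.png

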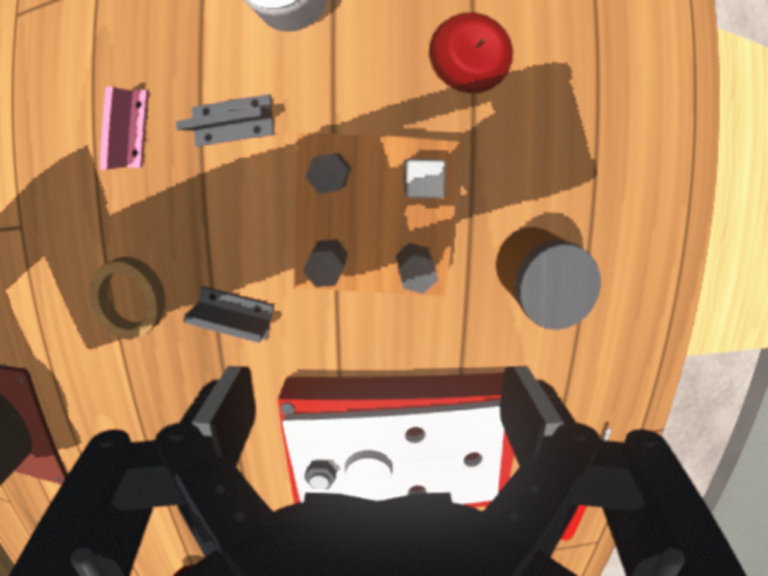

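```bash
cat > t.py <<'E'
from h import *
w=camera('wrist')
def W(u,v,z): return np.round(atz(w,(u/1.5,v/1.5),z,True)[:2],4)
print('heads',[W(*p,.109) for p in [(425,179),(328,172),(325,262),(417,258)]])
print('rack',[W(*p,.065) for p in [(303,134),(443,292),(296,288)]])
print('brk2',W(180,124,.046),W(272,113,.046),'brk1',W(187,316,.046),W(266,336,.046),W(202,290,.006),W(273,307,.006))
set_gripper(.06,60)
move_ptp([.622,.31,.20],q(np.pi/2))
w=camera('wrist');save('pin2',w['color'][60:260,120:400],2.5)
for k in ['pin_head','bolt1_head']:
    for a in trace('wrist',k)[:4]:
        cn,_=cv2.findContours(a['mask'].astype(np.uint8),0,2);P=max(cn,key=cv2.contourArea)[:,0]
        X=np.array([atz(w,p,.109,True)[:2] for p in P],np.float32)
        r=cv2.minAreaRect(X);print(k,round(a['p'],2),np.round(a['at']),np.round(r[0],4),np.round(r[1],4),r[2])
print(get_obs()['tcp_pos'],get_obs()['t'],np.round(w['extrinsics'],3)[:3,3])
E
python3 t.py
```

```text
heads [array([0.6212, 0.3349]), array([0.553 , 0.3401]), array([0.5492, 0.2746]), array([0.6164, 0.2774])]
rack [array([0.5285, 0.3693]), array([0.6435, 0.2368]), array([0.518 , 0.2406])]
brk2 [0.4131 0.3872] [0.4989 0.3895] brk1 [0.4028 0.2063] [0.4821 0.187 ] [0.4052 0.2198] [0.4813 0.2015]
pin_head 0.71 [252. 159.] [0.6217 0.3383] [0.0275 0.0315] 1.7673465013504028
bolt1_head 0.72 [184. 150.] [0.5556 0.3429] [0.0378 0.0302] 43.226444244384766
bolt1_head 0.19 [249. 301.] [0.6175 0.1812] [0.1498 0.0416] 3.833256959915161
[0.62252911 0.30995864 0.20192222] 3.6 [0.621 0.389 0.372]
```

View pics/pin2.png

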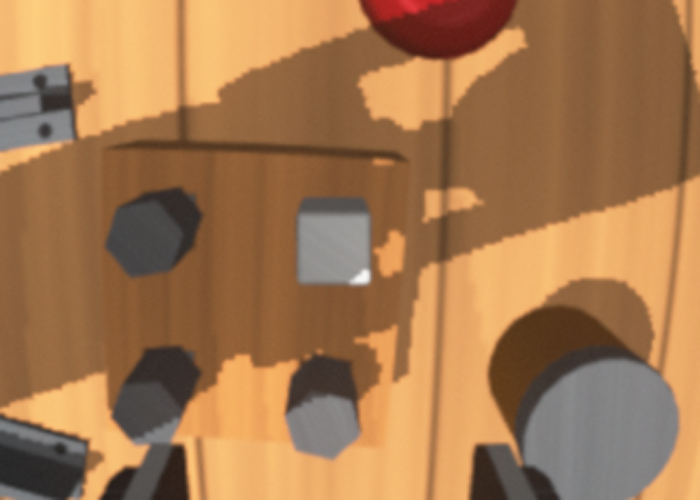

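```bash
cat > t.py <<'E'
from h import *
w=camera('wrist')
def W(u,v,z): return atz(w,((u+.5)/2.5+120-.5,(v+.5)/2.5+60-.5),z,True)[:2]
p=W(334.5,248.5,.109);print('pin',p,'bolts',W(148,237,.109),W(150,408,.109),W(324,422,.109))
Q=q(np.pi/2)
set_gripper(.05,100)
move_ptp([p[0],p[1],.15],Q)
move_straight([p[0],p[1],.071],Q,rate=.1)
f0=get_obs()['ft_force'];set_gripper(0.0,100);o=get_obs();print(o['width'],o['tcp_pos'],f0,o['ft_force'])
move_straight([p[0],p[1],.24],Q,rate=.15)
o=get_obs();print(o['width'],o['tcp_pos'],o['ft_force'])
move_ptp([.66,.0,.24],Q)
w=camera('wrist');save('hous3',w['color'],1.5)
o=get_obs();print(o['width'],o['tcp_pos'],o['ft_force'],o['t'])
E
python3 t.py
```

```text
pin [0.62365847 0.33482079] bolts [0.55441683 0.33986648] [0.55011541 0.27093816] [0.61963577 0.26545147]
0.02270544361843847 [0.62441786 0.33528691 0.07272258] [-0.41585611  0.33853568  0.29895024] [-1.81265748 -0.34943683  5.90526698]
0.02256949114000361 [0.62291462 0.33450996 0.23817262] [ 0.30586965  0.32236419 -2.97048672]
0.02323827160610651 [0.66009572 0.00168902 0.23996436] [-0.94578634  0.77202804 -2.75617414] 8.1583
```

View pics/hous3.png

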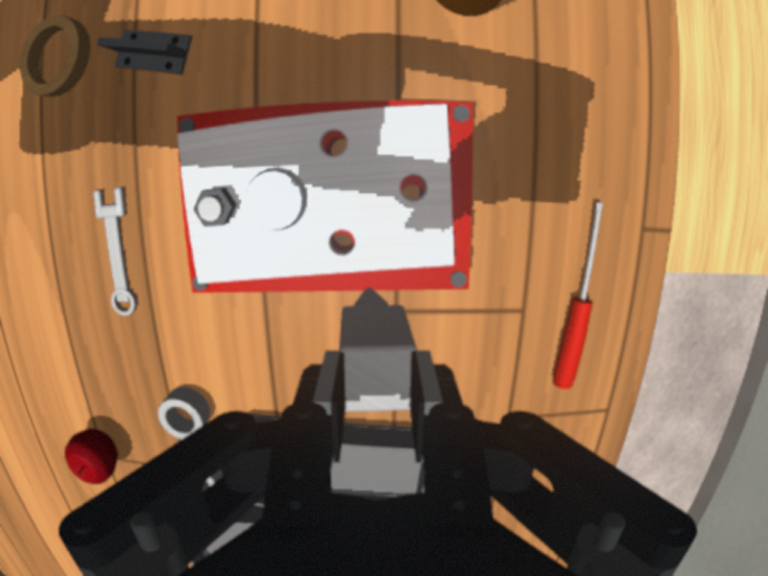

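```bash
cat > t.py <<'E'
from h import *
w=camera('wrist');o=get_obs();print(o['tcp_pos'])
def W(u,v,z): return atz(w,((u+.5)/1.5-.5,(v+.5)/1.5-.5),z,True)[:2]
C=np.array([W(*p,.05) for p in [(178,117),(475,100),(468,290),(194,292)]]);print(C,C.mean(0))
e=np.array([C[1]-C[0],C[2]-C[3]]);print('yaw',np.arctan2(e[:,1],e[:,0]),np.linalg.norm(e,axis=1),np.linalg.norm(C[0]-C[3]))
print('cover holes',[W(*p,.064) for p in [(413,187),(334,143),(342,241)]],'stud',W(212,209,.078))
print('tip',W(371,291,o['tcp_pos'][2]-.0727+.008))
c=w['color'];save('hc',c[60:210,100:330],3.4)
E
python3 t.py
```

```text
[0.66011625 0.0017485  0.24000602]
[[ 0.48869116  0.1171934 ]
 [ 0.73798582  0.12417255]
 [ 0.73799335 -0.03746771]
 [ 0.49200855 -0.03983491]] [0.61416972 0.04101583]
yaw [0.02798831 0.00962307] [0.24939233 0.24599619] 0.15706334712431114
cover holes [array([0.68688747, 0.05169118]), array([0.6253919 , 0.08639432]), array([0.63071034, 0.00819954])] stud [0.52814344 0.03857069]
tip [0.65548339 0.00234716]
```

View pics/hc.png

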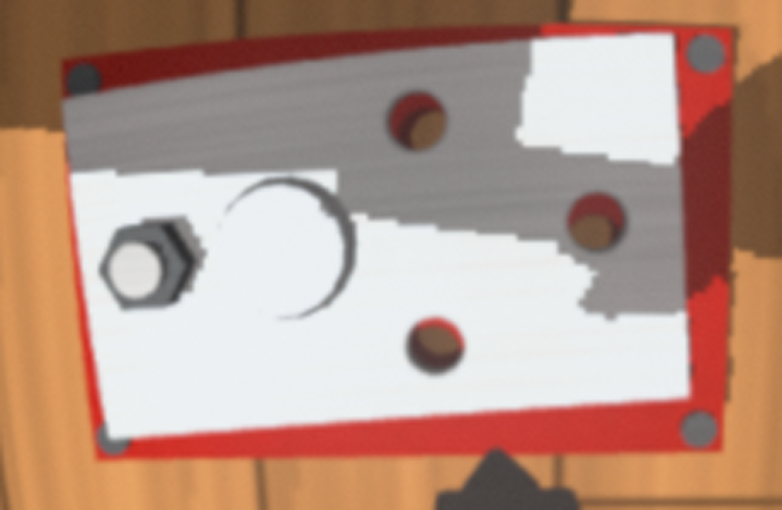

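```bash
cat >> h.py <<'E'
from scipy.spatial.transform import Rotation as R
def qt(yaw,th=0.0):
    "tool down with yaw, tilted by th about world y"
    r=(R.from_euler('y',th)*R.from_euler('z',yaw)*R.from_euler('x',np.pi)).as_quat(); return r[[3,0,1,2]]
bias=np.zeros(3)
def go(p,Q,rate=.1,fix=True,s=.15):
    global bias
    p=np.array(p,float); move_straight(p+bias,Q,rate=rate)
    if fix:
        sleep(s); e=p-get_obs()['tcp_pos']; bias=np.clip(bias+e,-.006,.006); move_straight(p+bias,Q,rate=.05)
    return get_obs()
def show(tag,o,f0=0):
    print(tag,np.round(o['tcp_pos'],4),'F',np.round(o['ft_force']-f0,1),'M',np.round(o['wrist_torque'],2),'w',round(o['width'],4),'t',round(o['t'],1))
E
cat > t.py <<'E'
from h import *
w=camera('wrist')
def W(u,v,z): return atz(w,((u+.5)/3.4+100-.5,(v+.5)/3.4+60-.5),z,True)[:2]
P=np.array([W(*p,.052) for p in [(85,80),(705,53),(698,430),(115,440)]]);print(P)
a=P[1]-P[0];b=P[1]-P[2];print('pads mid',(P[1]+P[2])/2,'yaw',np.arctan2(a[1],a[0]),np.arctan2(-b[0],b[1]))
print('holes',[W(*p,.064) for p in [(597,221),(417,121),(435,346)]],'stud',W(136,268,.078))
Q=qt(np.pi/2,-.055)
T=np.array([.6886+.0008,.0419-.0006])
o=go([T[0],T[1]+.0046,.155],Q,.15);f0=o['ft_force'];show('above',o)
c=camera('wrist');save('above4',c['color'][60:280,140:380],2.5)
E
python3 t.py
```

```text
[[ 0.49828987  0.10910479]
 [ 0.72584785  0.11244629]
 [ 0.72788597 -0.02724596]
 [ 0.50043199 -0.03143992]]
pads mid [0.72686691 0.04260017] yaw 0.014683128413648851 0.014589048631736976
holes [array([0.68695974, 0.05157833]), array([0.62513144, 0.08635967]), array([0.6303974 , 0.00712224])] stud [0.52622127 0.03950655]
above [0.6884 0.0462 0.1535] F [ 0.  -0.1 -2.8] M [-0.    0.06  0.03] w 0.0232 t 9.5
```

View pics/above4.png

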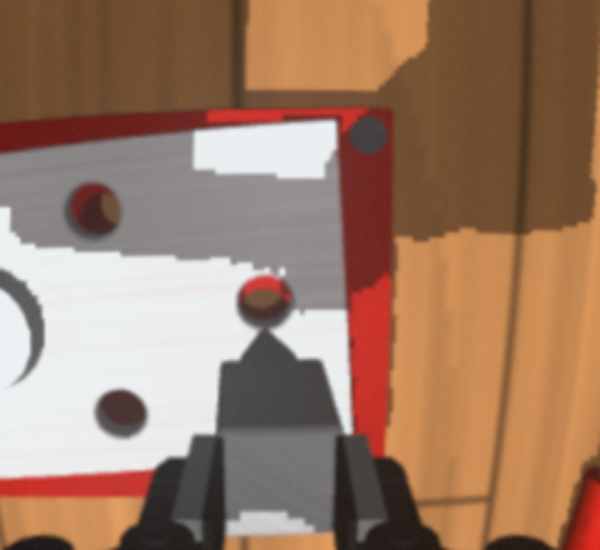

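```bash
cat > t.py <<'E'
from h import *
w=camera('wrist')
def W(u,v,z): return atz(w,((u+.5)/2.5+140-.5,(v+.5)/2.5+60-.5),z,True)
print(np.round(w['extrinsics'],3).tolist())
print('tip',W(265,330,.089),'head low edge near',W(221,362,.1455),W(320,362,.1455),'up',W(224,515,.1895),W(338,515,.1895), 'hole',W(265,300,.064))
E
python3 t.py
```

```text
[[0.998, -0.017, 0.052, 0.678], [-0.001, -0.953, -0.304, 0.125], [0.055, 0.303, -0.951, 0.327], [0.0, 0.0, 0.0, 1.0]]
tip [0.68618731 0.04891185 0.089     ] head low edge near [0.67270641 0.05838369 0.1455    ] [0.69857221 0.05785628 0.1455    ] up [0.67350005 0.03917545 0.1895    ] [0.69828095 0.03829947 0.1895    ] hole [0.68712767 0.05251432 0.064     ]
```

```bash
cat > t.py <<'E'
from h import *
Q=qt(np.pi/2,-.055)
o=go([.6908,.0478,.145],Q,.1);f0=o['ft_force'].copy();show('a',o,f0)
# tip z = tcp-.0647
for z,y in [(.130,.0475),(.120,.0472),(.112,.0465),(.108,.0445),(.104,.0432),(.100,.0429)]:
    move_straight(np.array([.6908,y,z])+__import__('h').bias,Q,rate=.06); o=get_obs(); show(f'{z}',o,f0)
    if np.linalg.norm(o['ft_force']-f0)>35: print('stop');break
E
python3 t.py
```

```text
a [0.691  0.0478 0.1454] F [0. 0. 0.] M [-0.05  0.08  0.02] w 0.023 t 10.2
0.13 [0.6901 0.0475 0.1289] F [-1.7  0.1  1. ] M [ 0.03  0.08 -0.  ] w 0.0231 t 10.6
0.12 [0.6903 0.0472 0.1193] F [-1.3 -0.4  0.1] M [-0.    0.01  0.02] w 0.0228 t 10.9
0.112 [0.6903 0.0465 0.1113] F [-1.  -1.1  0.4] M [-0.02  0.07  0.04] w 0.0233 t 11.2
0.108 [0.6908 0.0448 0.108 ] F [-1.4  0.1  0.5] M [ 0.44  0.04 -0.03] w 0.0232 t 11.5
0.104 [0.6907 0.0433 0.1039] F [-1.1  2.   2. ] M [0.51 0.   0.05] w 0.023 t 11.7
0.1 [0.6906 0.0428 0.0996] F [-1.6  1.2  1.5] M [ 0.5   0.1  -0.01] w 0.0233 t 12.0
```

```bash
cat >> h.py <<'E'
def insert(xy,z0,z1,Q,f0,step=.003,k=.00015,fmax=40,fz=30,b=None):
    "descend with xy admittance; returns xy command and last obs"
    xy=np.array(xy,float); z=z0
    while z>z1+1e-6:
        z=max(z-step,z1); move_straight([xy[0],xy[1],z],Q,rate=.05); o=get_obs(); F=o['ft_force']-f0
        xy=xy+np.clip(k*F[:2],-.0008,.0008); show(f'c {xy.round(4)} {z:.4f}',o,f0)
        if np.linalg.norm(F)>fmax or F[2]>fz: print('STOP');break
    return xy,o
E
cat > t.py <<'E'
from h import *
Q=qt(np.pi/2,-.055)
f0=np.array([-1,0,-2.8])
o=get_obs()
xy,o=insert([.6908,.0428],.100,.072,Q,f0)
E
python3 t.py
```

```text
c [0.691 0.043] 0.0970 [0.6906 0.0426 0.0965] F [1.4 1.2 0. ] M [ 0.43  0.04 -0.  ] w 0.023 t 12.2
c [0.691  0.0432] 0.0940 [0.6907 0.0428 0.0934] F [-0.1  1.2 -0.3] M [0.31 0.15 0.01] w 0.0231 t 12.5
c [0.6911 0.0434] 0.0910 [0.6907 0.043  0.0905] F [ 0.5  1.5 -0.6] M [0.33 0.23 0.03] w 0.0231 t 12.7
c [0.6912 0.0435] 0.0880 [0.6909 0.0433 0.0876] F [ 0.7  0.9 -0.4] M [ 0.25  0.26 -0.01] w 0.0228 t 13.0
c [0.6912 0.0437] 0.0850 [0.6911 0.0433 0.0848] F [0.2 1.5 0.2] M [0.06 0.35 0.05] w 0.023 t 13.2
c [0.691  0.0437] 0.0820 [0.6912 0.0434 0.082 ] F [-1.2 -0.3  2.4] M [-0.11  0.58  0.  ] w 0.0229 t 13.5
c [0.691  0.0435] 0.0790 [0.691  0.0434 0.0787] F [-0.1 -1.1  3.1] M [-0.26  0.45 -0.  ] w 0.0232 t 13.7
c [0.6908 0.0433] 0.0760 [0.6909 0.0434 0.0754] F [-1.1 -1.4  0.1] M [-0.31  0.3  -0.07] w 0.023 t 14.0
c [0.6909 0.0431] 0.0730 [0.6907 0.0433 0.0725] F [ 0.3 -1.6  0. ] M [-0.27  0.23  0.04] w 0.0232 t 14.2
c [0.6909 0.043 ] 0.0720 [0.6909 0.0431 0.0719] F [-0.1 -0.6  1.1] M [-0.18  0.29  0.  ] w 0.0229 t 14.5
```

```bash
cat > t.py <<'E'
from h import *
Q=qt(np.pi/2,-.055)
f0=np.array([-1,0,-2.8])
xy,o=insert([.6909,.043],.072,.066,Q,f0,step=.001,fz=14)
set_gripper(.05); z=o['tcp_pos'][2]
move_straight([.6909,.043,z+.03],Q,rate=.1)
Qv=q(np.pi/2)
move_straight([.689,.03,.20],Qv,rate=.15)
w=camera('wrist');save('home5',w['color'][40:260,100:400],2.5);show('up',get_obs())
for k in ['pin_head','bolt1_head']:
    for a in trace('wrist',k)[:4]:
        cn,_=cv2.findContours(a['mask'].astype(np.uint8),0,2);P=max(cn,key=cv2.contourArea)[:,0]
        X=np.array([atz(w,p,.108,True)[:2] for p in P],np.float32)
        r=cv2.minAreaRect(X);print(k,round(a['p'],2),np.round(a['at']),np.round(r[0],4),np.round(r[1],4),r[2])
E
python3 t.py
```

```text
c [0.6908 0.0428] 0.0710 [0.691  0.0431 0.0712] F [-0.9 -1.1  2.5] M [-0.12  0.42 -0.03] w 0.0231 t 14.7
c [0.6907 0.0428] 0.0700 [0.6909 0.0429 0.0702] F [-0.5 -0.5  3.7] M [-0.04  0.4   0.03] w 0.0226 t 15.0
c [0.6906 0.0427] 0.0690 [0.691  0.0428 0.0694] F [-0.9 -0.3  5.4] M [-0.04  0.35 -0.04] w 0.0232 t 15.2
c [0.6902 0.0427] 0.0680 [0.6911 0.0427 0.0693] F [-2.6 -0.3  9.8] M [-0.07  0.77  0.  ] w 0.0228 t 15.5
c [0.6895 0.0427] 0.0670 [0.6911 0.0427 0.0693] F [-4.6  0.1 13.5] M [ 0.02  1.   -0.01] w 0.0228 t 15.7
c [0.6887 0.0427] 0.0660 [0.6911 0.0427 0.0692] F [-5.2 -0.1 15.6] M [-0.05  1.04 -0.  ] w 0.0228 t 16.0
STOP
up [0.6879 0.0302 0.1979] F [-0.7  0.  -0.1] M [ 0.   -0.05 -0.  ] w 0.0499 t 17.7
pin_head 0.94 [254. 169.] [0.6888 0.0474] [0.0331 0.0264] 89.36589813232422
pin_head 0.48 [200. 133.] [0.6266 0.0534] [0.2059 0.1335] 0.8964623212814331
bolt1_head 0.66 [202. 136.] [0.6266 0.0533] [0.2034 0.1313] 1.0950443744659424
bolt1_head 0.44 [70. 50.] [0.495  0.1735] [0.0299 0.087 ] 73.52354431152344
bolt1_head 0.38 [ 94. 292.] [ 0.4926 -0.1038] [0.0451 0.0078] 42.23225021362305
```

View pics/home5.png

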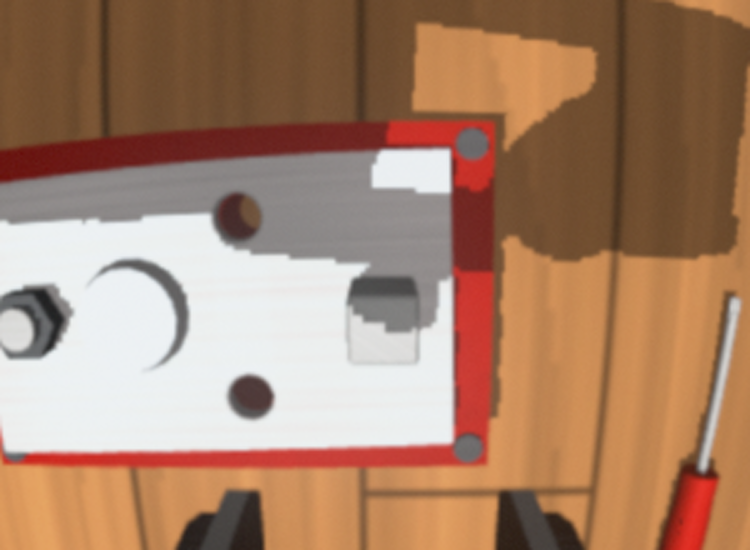

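```bash
cat > t.py <<'E'
from h import *
w=camera('wrist')
def W(u,v,z): return np.round(atz(w,((u+.5)/2.5+100-.5,(v+.5)/2.5+40-.5),z,True)[:2],4)
print('pin',W(382.5,328,.108),'a',W(237.5,217,.064),'b',W(250.5,397,.064),'pads',W(472,143,.052),W(469,448,.052))
# look at the bolts
Q=q(np.pi/2)
move_ptp([.583,.25,.20],Q)
w=camera('wrist');save('bolts6',w['color'][40:260,100:400],2.5);show('',get_obs())
E
python3 t.py
```

```text
pin [0.6878 0.0446] a [0.6273 0.0821] b [0.6295 0.0027] pads [0.726  0.1127] [ 0.7286 -0.0266]
 [0.5839 0.2486 0.2   ] F [-0.4  0.6  0.1] M [-0.01 -0.03  0.01] w 0.0503 t 18.9
```

View pics/bolts6.png

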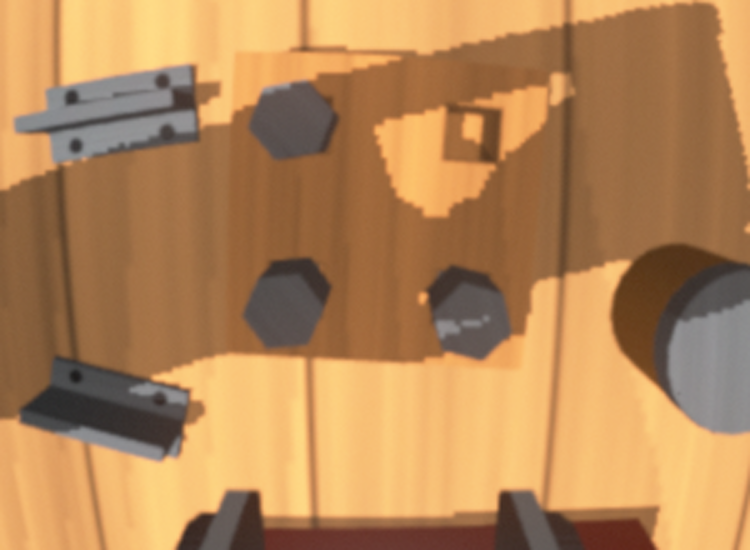

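```bash
cat >> h.py <<'E'
def pick(p,yaw,th=0.,zg=.071,op=.05,force=60):
    Q=qt(yaw,th); set_gripper(op,force)
    move_ptp([p[0],p[1],.15],Q); o=go([p[0],p[1],.12],Q,.12); move_straight(np.array([p[0],p[1],zg])+bias,Q,rate=.1)
    set_gripper(0.,force); show('gripped',get_obs())
    move_straight([p[0],p[1],.24],Q,rate=.2); show('lift',get_obs()); return Q
def place(p,Q,zs=.145,z1=.064,fz=14,k=.00015,step=.004):
    "TCP xy p; descend fast to zs then feel down"
    p=np.array(p,float); move_ptp([p[0],p[1],.20],Q); o=go([p[0],p[1],zs],Q,.15); f0=o['ft_force'].copy(); show('pre',o)
    xy,o=insert(p+bias[:2],zs,z1,Q,f0,step=step,k=k,fz=fz); return xy,o
E
cat > t.py <<'E'
from h import *
w=camera('wrist')
def W(u,v,z): return np.round(atz(w,((u+.5)/2.5+100-.5,(v+.5)/2.5+40-.5),z,True)[:2],4)
TL,BL,BR=W(291,120,.109),W(284,308,.109),W(473,318,.109);print(TL,BL,BR,'hole',W(472,134,.065))
print(solve_ik([BL[0],BL[1],.15],q(0)),solve_ik([BL[0],BL[1],.15],q(np.pi)))
pick(BR,np.pi/2+.17)
w=camera('wrist');save('bolt7',w['color'][150:340,150:350],3)
E
python3 t.py
```

```text
[0.5521 0.3386] [0.5481 0.2705] [0.6174 0.2666] hole [0.6212 0.3346]
[ 3.29499258e-01  2.26188967e-01  1.61485137e+00 -4.44089210e-16
  1.30055232e+00  1.90029558e+00] [ 3.29499258e-01  2.26188967e-01  1.61485137e+00 -4.44089210e-16
  1.30055232e+00 -1.24129707e+00]
gripped [0.6176 0.2667 0.0708] F [-0.1 -0.7  3.4] M [ 0.01  0.   -0.  ] w 0.0277 t 21.3
lift [0.6164 0.2663 0.2377] F [ 0.3 -0.6 -2.4] M [ 0.04  0.07 -0.02] w 0.0277 t 22.3
```

View pics/bolt7.png

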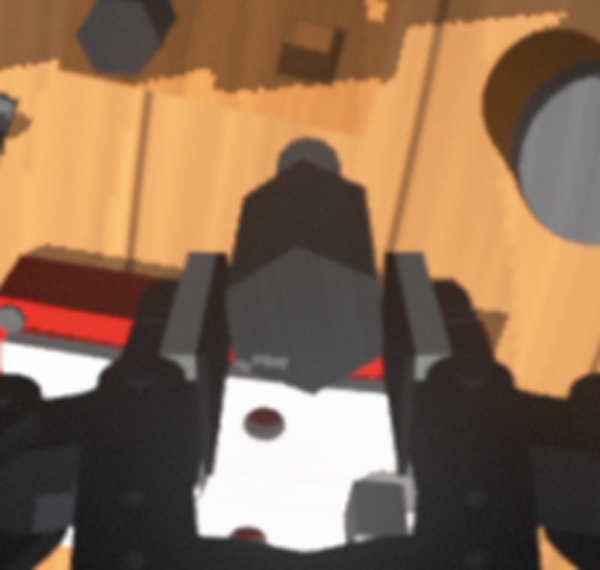

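```bash
cat > t.py <<'E'
from h import *
Q=qt(np.pi/2+.17)
xy,o=place([.6277,.0822],Q,zs=.122)
E
python3 t.py
```

```text
pre [0.6264 0.0818 0.1204] F [-0.4 -0.8 -1.3] M [-0.04 -0.03 -0.  ] w 0.0273 t 24.2
c [0.6263 0.0821] 0.1180 [0.6262 0.0819 0.1177] F [-0.4  1.2 -0.3] M [-0.01  0.02  0.  ] w 0.0273 t 24.4
c [0.6263 0.0823] 0.1140 [0.6259 0.0821 0.1134] F [-0.3  0.9 -0.5] M [-0.04 -0.   -0.03] w 0.0271 t 24.7
c [0.6264 0.0823] 0.1100 [0.6259 0.0823 0.1095] F [ 1.1  0.1 -0.3] M [ 0.01 -0.02  0.03] w 0.0276 t 24.9
c [0.6263 0.0825] 0.1060 [0.6261 0.0823 0.1055] F [-0.9  1.3 -0.9] M [-0.01  0.04 -0.02] w 0.0277 t 25.2
c [0.6263 0.0825] 0.1020 [0.6259 0.0825 0.1015] F [-0.1  0.2 -1.2] M [0.03 0.   0.01] w 0.0276 t 25.4
c [0.6263 0.0827] 0.0980 [0.626  0.0825 0.0975] F [-0.   1.1 -0.9] M [ 0.04  0.01 -0.04] w 0.0272 t 25.7
c [0.6263 0.0828] 0.0940 [0.6259 0.0827 0.0935] F [ 0.2  1.1 -0.2] M [-0.    0.    0.03] w 0.0279 t 25.9
c [0.6264 0.083 ] 0.0900 [0.626  0.0828 0.0896] F [ 0.8  0.9 -0.1] M [ 0.02 -0.01  0.04] w 0.0278 t 26.2
c [0.6265 0.0831] 0.0860 [0.6261 0.083  0.0855] F [ 0.3  1.2 -0.1] M [-0.   -0.01  0.07] w 0.0273 t 26.4
c [0.6266 0.0833] 0.0820 [0.6261 0.0831 0.0815] F [ 0.9  1.2 -0.4] M [ 0.    0.02 -0.01] w 0.0274 t 26.7
c [0.6266 0.0834] 0.0780 [0.6263 0.0833 0.0775] F [ 0.2  0.7 -0.3] M [ 0.06  0.02 -0.03] w 0.0273 t 26.9
c [0.6268 0.0835] 0.0740 [0.6263 0.0834 0.0735] F [ 1.5  0.6 -1. ] M [ 0.04 -0.03  0.01] w 0.0274 t 27.2
c [0.6269 0.0836] 0.0700 [0.6265 0.0835 0.0696] F [ 0.6  0.8 -0.2] M [ 0.    0.01 -0.02] w 0.0274 t 27.4
c [0.6267 0.0838] 0.0660 [0.628  0.0836 0.0677] F [-1.7  0.8  6.3] M [-0.08  0.44 -0.01] w 0.0275 t 27.7
c [0.6259 0.0837] 0.0640 [0.6282 0.0837 0.0675] F [-6.3 -0.1 15.7] M [-0.15  1.28 -0.04] w 0.0271 t 27.9
STOP
```

```bash
sed -i 's/bias=np.clip(bias+e/bias=np.clip(bias+.5*e/' h.py
cat > t.py <<'E'
from h import *
o=get_obs();set_gripper(.05)
p=o['tcp_pos'].copy();move_straight([p[0],p[1],.16],None,rate=.15)
Q=pick([.5481,.2705],np.pi+.07)
if get_obs()['width']>.02: xy,o=place([.6290,.0028],Q,zs=.120,step=.006)
w=camera('wrist');save('mid8',w['color'],1.5)
E
python3 t.py
```

```text
gripped [0.5487 0.2707 0.0719] F [-0.8 -1.3  4.5] M [-0.24  0.03 -0.02] w 0.0273 t 32.1
lift [0.5471 0.2702 0.2379] F [-0.1  0.6 -1.9] M [0.01 0.05 0.  ] w 0.0273 t 33.1
pre [0.6284 0.0027 0.1193] F [-0.7 -0.8 -2.7] M [ 0.03  0.03 -0.  ] w 0.0273 t 35.3
c [0.6283 0.003 ] 0.1140 [0.6276 0.0028 0.1133] F [0.8 1.1 0.1] M [0.01 0.06 0.02] w 0.0279 t 35.6
c [0.6283 0.0031] 0.1080 [0.6278 0.003  0.1072] F [0.5 0.9 1. ] M [-0.02 -0.01  0.03] w 0.0273 t 35.8
c [0.6285 0.0032] 0.1020 [0.628  0.0032 0.1014] F [1.  0.5 0.8] M [ 0.08 -0.1  -0.03] w 0.0271 t 36.1
c [0.6285 0.0033] 0.0960 [0.6281 0.0033 0.0954] F [0.3 0.8 0.9] M [ 0.01 -0.05 -0.06] w 0.0271 t 36.4
c [0.6287 0.0033] 0.0900 [0.6281 0.0034 0.0894] F [1.3 0.2 1.4] M [ 0.09 -0.05 -0.  ] w 0.0271 t 36.6
c [0.6289 0.0034] 0.0840 [0.6283 0.0033 0.0834] F [ 0.9  0.7 -0.7] M [-0.01 -0.06  0.07] w 0.0275 t 36.9
c [0.629  0.0035] 0.0780 [0.6284 0.0035 0.0774] F [1.  0.6 1. ] M [-0.02 -0.02 -0.01] w 0.0272 t 37.2
c [0.6291 0.0037] 0.0720 [0.6286 0.0036 0.0714] F [0.6 1.5 0.4] M [0.01 0.03 0.02] w 0.0273 t 37.4
c [0.6289 0.0039] 0.0660 [0.6311 0.0034 0.0688] F [-1.   1.1 12.3] M [0.03 0.41 0.03] w 0.0272 t 37.7
c [0.6283 0.004 ] 0.0640 [0.6318 0.0034 0.0687] F [-4.5  0.3 20.8] M [0.06 0.92 0.06] w 0.0272 t 38.0
STOP
```

View pics/mid8.png

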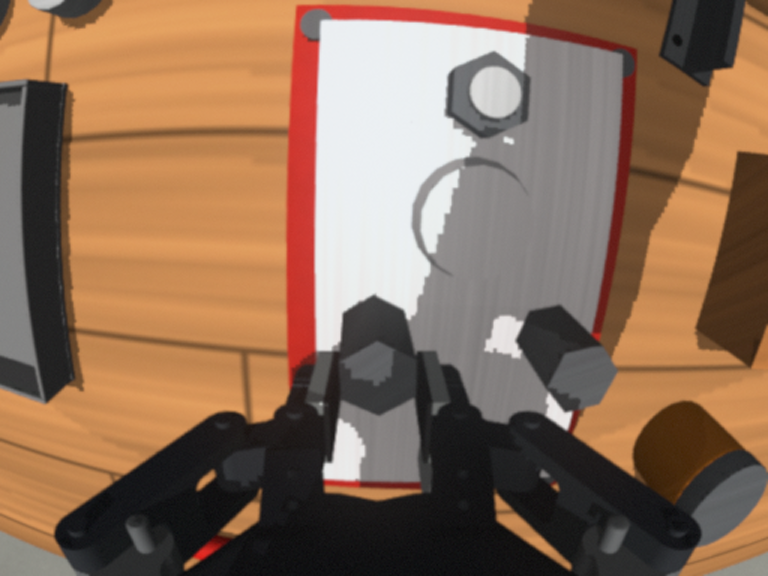

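```bash
cat > t.py <<'E'
from h import *
o=get_obs();set_gripper(.05);sleep(.3)
p=o['tcp_pos'].copy();move_straight([p[0],p[1],.17],None,rate=.15)
Q=pick([.6885,.0430],np.pi/2,force=100)
w=camera('wrist');save('pin9',w['color'][150:340,150:350],3)
E
python3 t.py
```

```text
gripped [0.6892 0.0429 0.0722] F [-1.  -0.6  5.3] M [-0.04  0.21  0.04] w 0.0216 t 43.1
lift [0.6874 0.043  0.2377] F [ 0.1 -0.7 -3.6] M [0.04 0.01 0.05] w 0.0211 t 44.1
```

View pics/pin9.png

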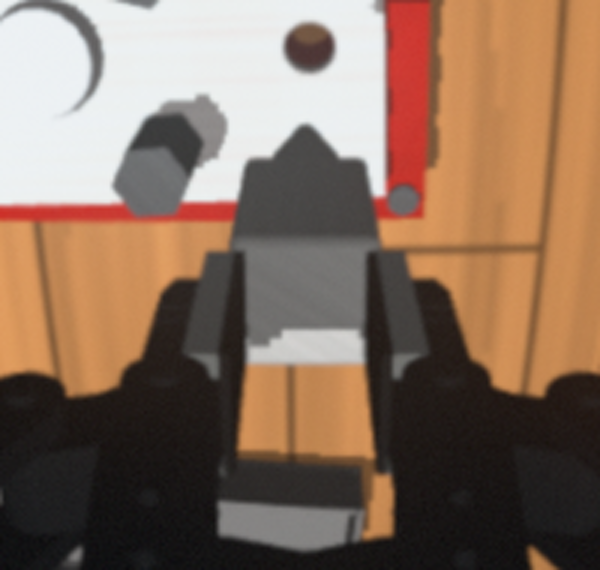

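```bash
cat > t.py <<'E'
from h import *
Q=qt(np.pi/2)
move_ptp([.65,.2,.24],Q)
xy,o=place([.6217,.3347],Q,zs=.138,z1=.071,step=.006,fz=12)
E
python3 t.py
```

```text
pre [0.6211 0.3347 0.1374] F [-0.6 -0.3 -2.5] M [-0.05 -0.05  0.05] w 0.0211 t 46.4
c [0.6211 0.3346] 0.1320 [0.6205 0.3344 0.1312] F [0.7 0.3 0.4] M [0.05 0.07 0.  ] w 0.0207 t 46.7
c [0.6213 0.3345] 0.1260 [0.6206 0.3344 0.1251] F [ 1.  -0.6 -0.1] M [ 0.01  0.   -0.06] w 0.021 t 46.9
c [0.6214 0.3347] 0.1200 [0.6209 0.3343 0.1192] F [0.6 1.4 1. ] M [0.04 0.02 0.  ] w 0.0214 t 47.2
c [0.6213 0.3348] 0.1140 [0.6209 0.3346 0.1133] F [-0.1  0.1  0.6] M [-0.03  0.01 -0.01] w 0.021 t 47.5
c [0.6216 0.335 ] 0.1080 [0.6209 0.3346 0.1073] F [ 1.6  1.3 -0. ] M [ 0.02  0.01 -0.01] w 0.0211 t 47.7
c [0.6217 0.3349] 0.1020 [0.6211 0.3348 0.1013] F [ 0.5 -0.1 -0. ] M [ 0.02 -0.    0.02] w 0.0212 t 48.0
c [0.6218 0.3349] 0.0960 [0.6212 0.3348 0.0953] F [ 1.3 -0.2 -0.7] M [-0.02 -0.01 -0.01] w 0.0212 t 48.3
c [0.622 0.335] 0.0900 [0.6214 0.3347 0.0893] F [0.7 0.8 1. ] M [0.04 0.02 0.02] w 0.0214 t 48.5
c [0.6221 0.3351] 0.0840 [0.6215 0.3349 0.0832] F [0.7 0.6 0.7] M [ 0.02 -0.03  0.04] w 0.0216 t 48.8
c [0.6222 0.3352] 0.0780 [0.6216 0.3349 0.0773] F [ 1.2  0.6 -0.3] M [-0.02  0.   -0.03] w 0.021 t 49.1
c [0.6216 0.3349] 0.0720 [0.6233 0.3357 0.0752] F [-4.2 -2.3 12.9] M [-0.34  0.9   0.02] w 0.0212 t 49.3
STOP
```

```bash
cat > t.py <<'E'
from h import *
o=get_obs();set_gripper(.05)
p=o['tcp_pos'].copy();move_straight([p[0],p[1],.17],None,rate=.15)
Q=pick([.5521,.3386],np.pi)
if get_obs()['width']>.02:
    move_ptp([.6,.2,.24],Q)
    xy,o=place([.6885,.0430],Q,zs=.120,step=.006)
E
python3 t.py
```

```text
gripped [0.5527 0.3388 0.072 ] F [-0.3 -1.4  6. ] M [-0.15  0.09 -0.  ] w 0.0275 t 53.9
lift [0.5511 0.3382 0.2379] F [-0.2 -0.1 -2.6] M [0.01 0.02 0.03] w 0.0273 t 54.9
pre [0.6879 0.0428 0.1191] F [ 0.2  0.1 -1.9] M [ 0.06 -0.03 -0.05] w 0.0271 t 57.4
c [0.6877 0.0429] 0.1140 [0.6872 0.0428 0.1132] F [ 0.1  0.5 -0.1] M [-0.01 -0.04  0.02] w 0.0271 t 57.6
c [0.6876 0.043 ] 0.1080 [0.6872 0.043  0.1071] F [-0.8  0.6  0.8] M [-0.01 -0.01  0.04] w 0.0273 t 57.9
c [0.6875 0.043 ] 0.1020 [0.6871 0.0431 0.1013] F [-0.3 -0.   0.3] M [ 0.03 -0.01  0.04] w 0.0271 t 58.2
c [0.6876 0.0431] 0.0960 [0.6871 0.0431 0.0953] F [0.4 0.6 0. ] M [0.02 0.   0.03] w 0.0275 t 58.4
c [0.6875 0.043 ] 0.0900 [0.6872 0.0431 0.0894] F [-0.3 -0.9 -0.7] M [ 0.01 -0.04 -0.03] w 0.0271 t 58.7
c [0.6875 0.0429] 0.0840 [0.6871 0.0429 0.0833] F [-0.2 -0.6  0.4] M [-0.12 -0.04 -0.04] w 0.0272 t 59.0
c [0.6875 0.0428] 0.0780 [0.6871 0.0428 0.0773] F [-0.4 -0.9 -0.3] M [-0.05  0.04 -0.  ] w 0.0271 t 59.2
c [0.6874 0.0426] 0.0720 [0.687  0.0427 0.0713] F [-0.2 -0.8 -0.5] M [-0.01 -0.05 -0.01] w 0.0271 t 59.5
c [0.6869 0.0427] 0.0660 [0.689  0.0426 0.069 ] F [-3.4  0.6 11.4] M [0.02 0.65 0.02] w 0.0274 t 59.8
c [0.6861 0.0427] 0.0640 [0.6893 0.0426 0.0689] F [-5.2 -0.  19.3] M [-0.03  1.01  0.02] w 0.0271 t 60.0
STOP
```

```bash
cat > t.py <<'E'
from h import *
o=get_obs();set_gripper(.05)
p=o['tcp_pos'].copy();move_straight([p[0],p[1],.18],None,rate=.15)
Q=q(np.pi/2)
move_ptp([.45,.20,.26],Q);sleep(.2)
w=camera('wrist');save('brk10',w['color'],1.5);show('',get_obs())
for a in trace('wrist','bracket1_mid')[:5]:
    cn,_=cv2.findContours(a['mask'].astype(np.uint8),0,2);P=max(cn,key=cv2.contourArea)[:,0]
    X=np.array([atz(w,p,.006,True)[:2] for p in P],np.float32)
    r=cv2.minAreaRect(X);m=w['color'][a['mask']].mean(0);print(round(a['p'],2),np.round(a['at']),np.round(r[0],4),np.round(r[1],4),r[2],m.round())
E
python3 t.py
```

```text
[0.4502 0.1998 0.2598] F [ 0.3  0.3 -0.4] M [ 0.02 -0.01  0.04] w 0.0498 t 63.2
0.82 [172.  27.] [0.331  0.3941] [0.0818 0.041 ] 82.87140655517578 [198. 135. 155.]
0.78 [244. 156.] [0.4379 0.1941] [0.04   0.0869] 75.84834289550781 [98. 89. 86.]
0.56 [253.  50.] [0.4518 0.3519] [0.0881 0.0416] 4.09390926361084 [130. 121. 117.]
```

View pics/brk10.png

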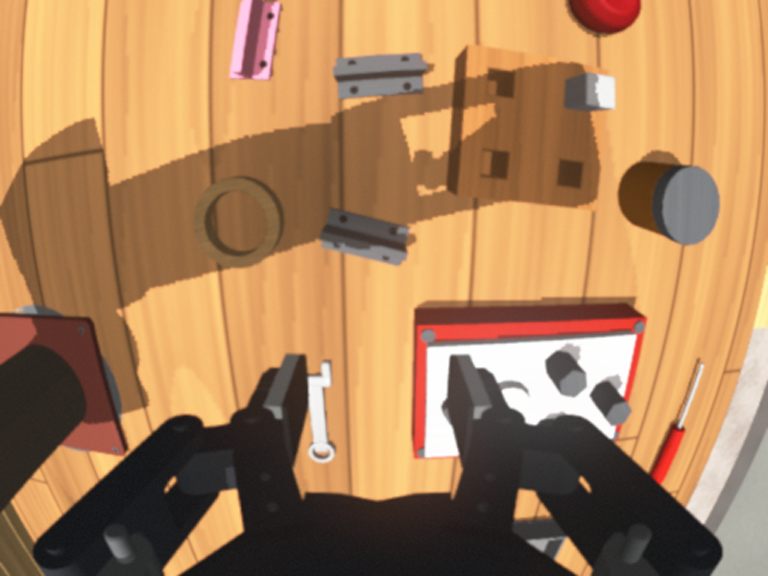

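```bash
cat >> h.py <<'E'
def pickb(p,yaw,zg=.017,op=.05,force=60,zl=.16):
    Q=q(yaw); set_gripper(op,force); move_ptp([p[0],p[1],.13],Q); go([p[0],p[1],.09],Q,.15); move_straight(np.array([p[0],p[1],zg])+bias,Q,rate=.1)
    set_gripper(0.,force); show('gripped',get_obs()); move_straight([p[0],p[1],zl],Q,rate=.2); show('lift',get_obs()); return Q
def rects(w,k,z,n=4):
    out=[]
    for a in trace('wrist',k)[:n]:
        cn,_=cv2.findContours(a['mask'].astype(np.uint8),0,2);P=max(cn,key=cv2.contourArea)[:,0]
        X=np.array([atz(w,p,z,True)[:2] for p in P],np.float32);r=cv2.minAreaRect(X)
        print(k,round(a['p'],2),np.round(a['at']),np.round(r[0],4),np.round(r[1],4),round(r[2],1),w['color'][a['mask']].mean(0).round())
E
cat > t.py <<'E'
from h import *
pickb([.4505,.353],np.pi+.071)
move_ptp([.55,.0,.26],q(np.pi))
move_ptp([.54,-.24,.28],q(np.pi/2));sleep(.2)
w=camera('wrist');save('bins11',w['color'],1.5);show('',get_obs())
rects(w,'long_bin',.04);rects(w,'square_bin',.04);rects(w,'ring1_mid',.03)
E
python3 t.py
```

```text
gripped [0.45   0.3528 0.0163] F [ 0.2 -0.  -0.6] M [ 0.01  0.02 -0.01] w -0.0002 t 66.9
lift [0.4497 0.3525 0.1586] F [-0.5 -0.   0.1] M [ 0.02  0.01 -0.03] w -0.0003 t 67.8
 [ 0.5403 -0.239   0.28  ] F [0.9 0.3 0.2] M [ 0.03  0.01 -0.  ] w 0.0001 t 70.5
long_bin 0.83 [294. 171.] [ 0.6093 -0.2616] [0.1152 0.2097] 85.4 [157. 152. 149.]
square_bin 0.57 [198. 241.] [ 0.4611 -0.3927] [0.1522 0.1188] 5.5 [140. 136. 133.]
ring1_mid 0.68 [151.  30.] [ 0.3916 -0.0441] [0.0871 0.0314] 84.0 [212. 204. 197.]
ring1_mid 0.6 [172. 130.] [ 0.4399 -0.1967] [0.0543 0.057 ] 88.6 [204. 198. 193.]
```

View pics/bins11.png

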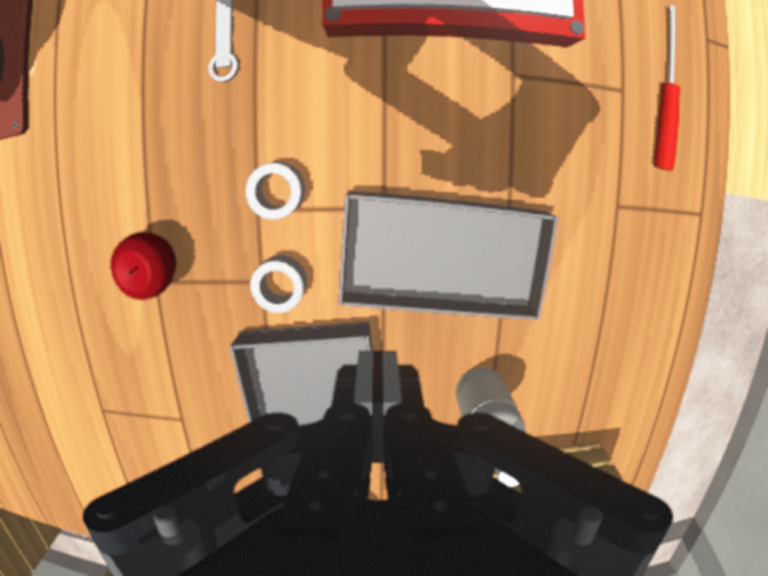

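```bash
cat > t.py <<'E'
from h import *
w=camera('wrist')
def W(u,v,z): return np.round(atz(w,((u+.5)/1.5-.5,(v+.5)/1.5-.5),z,True)[:2],4)
r1,r2=W(274.5,191,.03),W(277.5,286,.03);print(r1,r2,'sq top corners',W(233,345,.04),W(370,323,.04),'oil',W(485,400,.16))
B=np.array([.464,-.409]);u=np.array([-.096,.995])
Q=q(np.pi/2)
for r,s in [(r1,.033),(r2,-.033)]:
    set_gripper(.07,60);move_ptp([r[0],r[1],.13],Q);go([r[0],r[1],.07],Q,.15);move_straight(np.array([r[0],r[1],.003])+bias,Q,rate=.08);show('down',get_obs())
    set_gripper(0.,60);show('grip',get_obs());move_straight([r[0],r[1],.13],Q,rate=.2);o=get_obs();show('lift',o)
    if o['width']<.04: print('missed');break
    t=B+s*u;Qb=q(np.pi/2+.096);move_ptp([t[0],t[1],.13],Qb);go([t[0],t[1],.07],Qb,.15);move_straight(np.array([t[0],t[1],.012])+bias,Qb,rate=.08);show('in',get_obs())
    set_gripper(.07);move_straight([t[0],t[1],.13],Qb,rate=.15)
E
python3 t.py
```

```text
[ 0.44   -0.1982] [ 0.4379 -0.2942] sq top corners [ 0.386  -0.3567] [ 0.5318 -0.3299] oil [ 0.624  -0.3473]
down [ 0.4404 -0.1985  0.0034] F [ 0.8 -0.1  0.1] M [-0.02 -0.01  0.01] w 0.0701 t 74.1
grip [ 0.44   -0.1982  0.003 ] F [-0.1  0.3  0. ] M [0.05 0.01 0.03] w -0.0 t 74.8
lift [ 0.4393 -0.1977  0.1289] F [-0.7  1.2 -1. ] M [ 0.03  0.03 -0.08] w -0.0 t 75.5
missed
```

```bash
cat > t.py <<'E'
from h import *
move_straight([.4393,-.1977,.2],None)
move_ptp([.5,-.12,.26],q(np.pi/2));sleep(.2)
w=camera('wrist');rects(w,'ring1_mid',.03);rects(w,'long_bin',.04);rects(w,'bracket1_mid',.006)
for n in ['scene','side']:
    c=camera(n)
    for k,z in [('ring1_mid',.015),('bracket1_mid',.023)]:
        for a in trace(n,k)[:4]: print(n,k,round(a['p'],2),np.round(a['at']),a['mask'].sum(),atz(c,a['at'],z)[:2].round(4))
W=w['color'];S=cv2.resize(camera('scene')['color'][140:330,60:340],(560,380));D=cv2.resize(camera('side')['color'][120:300,180:370],(570,540))
im=np.zeros((600,800,3),np.uint8)
a=cv2.resize(W,(400,300));im[:300,:400]=a
a=cv2.resize(camera('scene')['color'][130:330,60:327],(400,300),interpolation=cv2.INTER_CUBIC);im[:300,400:]=a
a=cv2.resize(camera('side')['color'][110:310,180:447],(400,300),interpolation=cv2.INTER_CUBIC);im[300:,:400]=a
cv2.imwrite('pics/comp12.png',im[:,:,::-1]);show('',get_obs())
E
python3 t.py
```

```text
ring1_mid 0.8 [206. 215.] [ 0.4401 -0.1931] [0.0641 0.0545] 64.5 [180. 172. 166.]
ring1_mid 0.28 [308.  90.] [0.6181 0.0294] [0.1395 0.2636] 90.0 [160.  83.  77.]
long_bin 0.82 [325. 239.] [ 0.6094 -0.2557] [0.1243 0.2141] 84.8 [132. 127. 124.]
scene ring1_mid 0.54 [180. 238.] 271 [ 0.4469 -0.2091]
scene bracket1_mid 0.66 [271. 148.] 190 [0.3373 0.3823]
scene bracket1_mid 0.16 [289. 162.] 238 [0.458  0.3465]
side ring1_mid 0.75 [214. 191.] 110 [ 0.702  -0.0752]
side ring1_mid 0.63 [314. 244.] 391 [0.3074 0.2276]
side ring1_mid 0.62 [280. 180.] 131 [ 0.4448 -0.2099]
side ring1_mid 0.4 [245. 170.] 1015 [ 0.6026 -0.2748]
side bracket1_mid 0.72 [275. 232.] 359 [0.4415 0.1877]
side bracket1_mid 0.7 [305. 274.] 241 [0.3366 0.4007]
 [ 0.5  -0.12  0.26] F [-0.2  0.5 -0.4] M [-0.    0.05 -0.04] w -0.0001 t 77.6
```

View pics/comp12.png

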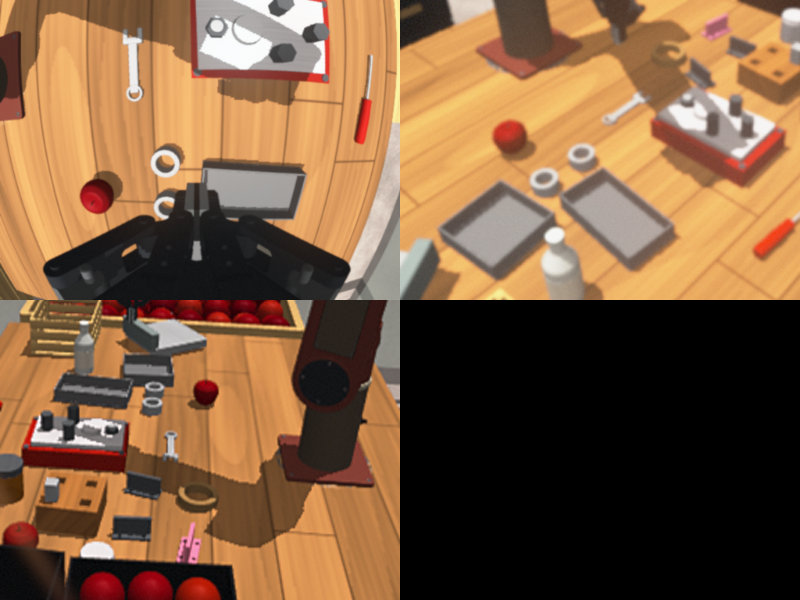

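```bash
cat >> h.py <<'E'
def down(p,z0,z1,Q,step=.006,fz=6):
    f0=get_obs()['ft_force'].copy(); z=z0
    while z>z1+1e-6:
        z=max(z-step,z1); move_straight(np.array([p[0],p[1],z])+bias,Q,rate=.08); o=get_obs()
        if np.linalg.norm(o['ft_force']-f0)>fz: show('touch',o,f0); break
    show('down',get_obs(),f0)
E
cat > t.py <<'E'
from h import *
r=np.array([.4405,-.1985]);Q=q(np.pi/2)
set_gripper(.07,60);move_ptp([r[0],r[1],.08],Q);go([r[0],r[1],.02],Q,.15)
down(r,.005,-.028,Q)
set_gripper(0.,60);show('grip',get_obs());z=get_obs()['tcp_pos'][2]
move_straight([r[0],r[1],.09],Q,rate=.2);o=get_obs();show('lift',o)
E
python3 t.py
```

```text
down [ 0.4396 -0.198  -0.029 ] F [ 0.7 -1.4  0.7] M [-0.1   0.05 -0.03] w 0.0701 t 81.7
grip [ 0.4403 -0.1985 -0.0283] F [-0.4  0.   4.1] M [ 0.01  0.12 -0.03] w 0.0554 t 82.0
lift [ 0.4395 -0.1978  0.0886] F [-1.5 -0.1 -2.9] M [ 0.02  0.04 -0.01] w 0.0553 t 82.7
```

```bash
cat > t.py <<'E'
from h import *
s=camera('scene')
for n,P in [('sq',[(130,423),(192,378),(246,413),(187,469)]),('long',[(250,394),(292,364),(364,420),(319,461)])]:
    X=np.array([atz(s,((u+.5)/1.5-.5,(v+.5)/1.5-.5),.04)[:2] for u,v in P]);print(n,X.round(3).tolist(),X.mean(0).round(4))
for k in ['square_bin','long_bin']:
    a=trace('scene',k)[0];cn,_=cv2.findContours(a['mask'].astype(np.uint8),0,2)
    print(k,cv2.minAreaRect(np.array([atz(s,p,.04)[:2] for p in max(cn,key=cv2.contourArea)[:,0]],np.float32)))
# wrist look at the square bin with tool turned so that the held ring does not hide it
move_ptp([.47,-.30,.22],q(-np.pi/2)) if solve_ik([.47,-.30,.22],q(-np.pi/2)) is not None else print('no')
sleep(.2);w=camera('wrist');rects(w,'square_bin',.04);rects(w,'long_bin',.04);rects(w,'ring1_mid',.03);show('',get_obs())
save('x13',w['color'])
E
python3 t.py
```

```text
sq [[0.404, -0.504], [0.396, -0.364], [0.546, -0.353], [0.565, -0.495]] [ 0.4778 -0.4289]
long [[0.515, -0.317], [0.516, -0.211], [0.721, -0.224], [0.722, -0.34]] [ 0.6188 -0.273 ]
square_bin ((0.4761415123939514, -0.4298352599143982), (0.1761557161808014, 0.16582514345645905), 4.984638214111328)
long_bin ((0.6189482808113098, -0.27347293496131897), (0.12857778370380402, 0.23539233207702637), 85.63350677490234)
square_bin 0.94 [254.  62.] [ 0.4633 -0.4246] [0.1495 0.1504] 5.5 [169. 165. 162.]
long_bin 0.79 [151. 184.] [ 0.6079 -0.2674] [0.118  0.2135] 85.6 [124. 121. 118.]
ring1_mid 0.77 [250. 274.] [ 0.4642 -0.1469] [0.1988 0.1719] 68.9 [137. 135. 132.]
ring1_mid 0.74 [277. 170.] [ 0.4366 -0.2976] [0.0531 0.0554] 0.1 [211. 205. 200.]
 [ 0.47 -0.3   0.22] F [-0.1 -0.6 -2. ] M [-0.07  0.07 -0.04] w 0.0549 t 85.8
```

```bash
cat > t.py <<'E'
from h import *
B=np.array([.4633,-.4246]);u=np.array([-.096,.995]);Q=q(-np.pi/2);Qb=q(-np.pi/2+.096)
def drop(s):
    t=B+s*u; move_ptp([t[0],t[1],.08],Qb);go([t[0],t[1],.04],Qb,.15);down(t,.03,-.020,Qb)
    set_gripper(.07);move_straight([t[0],t[1],.10],Qb,rate=.15)
drop(.033)
r=np.array([.4375,-.296])
move_ptp([r[0],r[1],.08],Q);go([r[0],r[1],.02],Q,.15);down(r,.005,-.028,Q)
set_gripper(0.,60);show('grip',get_obs());move_straight([r[0],r[1],.09],Q,rate=.2);o=get_obs();show('lift',o)
if o['width']>.04: drop(-.033)
move_ptp([.47,-.28,.22],Q);sleep(.2);w=camera('wrist');rects(w,'ring1_mid',.034);rects(w,'square_bin',.04);save('x14',w['color'])
E
python3 t.py
```

```text
down [ 0.4595 -0.3913 -0.0212] F [-0.4  0.1 -1. ] M [ 0.01 -0.02  0.01] w 0.0553 t 89.7
down [ 0.4366 -0.2951 -0.0294] F [-0.9 -0.5 -0. ] M [ 0.03 -0.04  0.02] w 0.0696 t 94.1
grip [ 0.437  -0.2955 -0.0286] F [-1.5  1.2  5.8] M [0.18 0.22 0.05] w 0.0568 t 94.3
lift [ 0.4366 -0.2952  0.0886] F [ 0.2  0.5 -2.7] M [ 0.01  0.12 -0.  ] w 0.0563 t 95.1
down [ 0.4656 -0.4567 -0.0216] F [-0.3 -0.9  0.2] M [-0.02  0.06  0.01] w 0.0567 t 99.0
ring1_mid 0.83 [263.  63.] [ 0.4587 -0.3903] [0.052  0.0536] 0.1 [230. 229. 228.]
ring1_mid 0.57 [208. 319.] [ 0.5378 -0.0391] [0.0612 0.1041] 87.8 [108.  33.  25.]
square_bin 0.78 [252.  50.] [ 0.4624 -0.4198] [0.1512 0.1434] 5.3 [163. 159. 156.]
```

```bash
cat > t.py <<'E'
from h import *
set_gripper(.05,60)
move_ptp([.5,.0,.26],q(np.pi/2));move_ptp([.45,.24,.26],q(np.pi/2));sleep(.3)
w=camera('wrist');rects(w,'bracket1_mid',.006);rects(w,'pin_head',.109,2);rects(w,'rack',.065,1);save('x15',w['color']);show('',get_obs())
E
python3 t.py
```

```text
bracket1_mid 0.89 [172.  49.] [0.331  0.3984] [0.0903 0.0429] 82.1 [206. 146. 164.]
bracket1_mid 0.77 [244. 183.] [0.4382 0.1954] [0.0419 0.0878] 76.9 [116. 103.  98.]
bracket1_mid 0.67 [340. 239.] [0.6287 0.0252] [0.2811 0.2011] 2.0 [168.  74.  62.]
pin_head 0.87 [390.  91.] [0.6115 0.335 ] [0.043  0.0258] 2.3 [138. 132. 128.]
pin_head 0.41 [244. 183.] [0.442  0.2238] [0.0316 0.067 ] 75.3 [116. 104.  99.]
rack 0.92 [345. 117.] [0.5789 0.3026] [0.1303 0.1411] 86.5 [160. 107.  62.]
 [0.4502 0.2397 0.26  ] F [-0.8 -1.3 -0.9] M [0.01 0.02 0.04] w 0.0501 t 105.5
```

```bash
cat > t.py <<'E'
from h import *
L=np.array([.609,-.2635]);d=np.array([.997,-.08])
def brk(p,phi,s,z=-.012):
    Q=q(np.pi+phi);set_gripper(.05,60);move_ptp([p[0],p[1],.08],Q);go([p[0],p[1],.04],Q,.15);down(p,.03,z,Q)
    set_gripper(0.,60);show('grip',get_obs());move_straight([p[0],p[1],.15],Q,rate=.2);o=get_obs();show('lift',o)
    if o['width']<.004: print('missed');return False
    t=L+s*d;Qb=q(np.pi-.08);move_ptp([.55,.0,.20],Qb);move_ptp([t[0],t[1],.10],Qb);go([t[0],t[1],.05],Qb,.15);down(t,.04,z+.006,Qb)
    set_gripper(.03);move_straight([t[0],t[1],.12],Qb,rate=.15);return True
if brk(np.array([.438,.195]),-.24,.047):
    move_ptp([.5,.0,.2],q(np.pi))
    brk(np.array([.4505,.352]),.071,-.047)
E
python3 t.py
```

```text
down [ 0.4369  0.1947 -0.0132] F [-0.2  0.4 -0.2] M [-0.   -0.03 -0.  ] w 0.0501 t 109.6
grip [ 0.4377  0.1949 -0.0124] F [0.  0.5 1.5] M [-0.06  0.   -0.01] w 0.0066 t 110.1
lift [0.4369 0.1947 0.1485] F [ 0.2  0.3 -2.3] M [-0.02  0.02  0.  ] w 0.007 t 111.0
down [ 0.6546 -0.267  -0.0078] F [-0.6 -1.6  0.7] M [0.02 0.   0.02] w 0.007 t 116.1
down [ 0.4489  0.3516 -0.014 ] F [-1.1  0.3  0.1] M [ 0.07 -0.01 -0.06] w 0.05 t 123.1
grip [ 0.4497  0.3521 -0.0131] F [-0.4 -0.   2.2] M [-0.    0.01 -0.04] w 0.0072 t 123.5
lift [0.4495 0.3514 0.1483] F [ 0.1  0.6 -2.1] M [ 0.   -0.06  0.04] w 0.0071 t 124.5
down [ 0.5606 -0.2594 -0.008 ] F [-0.6 -0.3 -0.2] M [-0.02  0.    0.03] w 0.007 t 130.0
```

```bash
cat > t.py <<'E'
from h import *
Q=q(np.pi/2)
move_ptp([.55,-.12,.24],Q);sleep(.2);w=camera('wrist');rects(w,'ring1_mid',.034);rects(w,'bracket1_mid',.05)
for n in ['scene','side']:
    c=camera(n)
    for k,z in [('ring1_mid',.02),('bracket1_mid',.03),('bolt1_head',.09),('pin_head',.09)]:
        for a in trace(n,k)[:4]: print(n,k,round(a['p'],2),a['mask'].sum(),atz(c,a['at'],z)[:2].round(3))
set_gripper(0.,60)
def press(n,x,y):
    move_ptp([x,y,.12],Q);sleep(.2);f0=get_obs()['ft_force'].copy();z=.085
    while z>.066:
        z-=.002;move_straight([x,y,z],Q,rate=.05);o=get_obs()
        if o['ft_force'][2]-f0[2]>7: break
    show('press '+n,o,f0);move_straight([x,y,.12],Q,rate=.15)
press('b',.629,.003);press('a',.6275,.0825);press('end',.6885,.0428);press('pin',.6217,.3347)
move_ptp([.6,.15,.26],Q);sleep(.3);w=camera('wrist');save('x16',w['color'])
rects(w,'bolt1_head',.108,5);rects(w,'pin_head',.109,3);show('',get_obs())
E
python3 t.py
```

```text
ring1_mid 0.62 [213. 315.] [ 0.4866 -0.3734] [0.0138 0.0033] 86.0 [87. 87. 86.]
bracket1_mid 0.76 [324. 250.] [ 0.6517 -0.2468] [0.0459 0.0874] 84.9 [81. 79. 78.]
scene ring1_mid 0.93 386 [ 0.452 -0.396]
scene ring1_mid 0.66 306 [0.643 0.48 ]
scene ring1_mid 0.19 436 [ 0.473 -0.454]
scene bracket1_mid 0.67 184 [0.352 0.362]
scene bracket1_mid 0.61 460 [ 0.664 -0.28 ]
scene bolt1_head 0.64 151 [0.687 0.044]
scene bolt1_head 0.24 1255 [0.638 0.223]
scene pin_head 0.56 372 [ 0.529 -0.479]
scene pin_head 0.5 127 [0.615 0.347]
side ring1_mid 0.46 415 [0.308 0.191]
side ring1_mid 0.43 51 [ 0.462 -0.455]
side bracket1_mid 0.73 249 [0.332 0.415]
side bracket1_mid 0.6 142 [ 0.668 -0.268]
side bolt1_head 0.67 112 [0.683 0.056]
side pin_head 0.51 152 [0.617 0.334]
side pin_head 0.46 1541 [0.566 0.4  ]
press b [0.6295 0.003  0.0745] F [-3.5 -0.4  7.5] M [ 0.03  0.49 -0.04] w -0.0 t 137.2
press a [0.628  0.0825 0.0745] F [-3.3 -0.1  7.3] M [0.   0.55 0.01] w -0.0002 t 140.4
press end [0.6899 0.0428 0.0746] F [-5.  -0.4 14.7] M [0.   0.95 0.02] w -0.0 t 143.9
press pin [0.6224 0.335  0.0775] F [-4.6 -1.5 11.5] M [-0.28  0.64  0.  ] w 0.0004 t 147.6
bolt1_head 0.59 [318. 244.] [0.6813 0.0544] [0.0295 0.0495] 29.5 [112. 109. 109.]
pin_head 0.78 [273.  13.] [0.6214 0.3284] [0.0307 0.026 ] 89.9 [193. 190. 187.]
 [0.5999 0.1504 0.2596] F [-0.5 -0.3 -0.8] M [ 0.02  0.02 -0.04] w -0.0001 t 149.4
```

```bash
cat > t.py <<'E'
from h import *
move_ptp([.55,-.05,.25],q(np.pi/2));move_ptp([.55,-.20,.25],q(-np.pi/2));sleep(.3)
w=camera('wrist');rects(w,'bracket1_mid',.03);rects(w,'ring1_mid',.034);rects(w,'long_bin',.04,1);rects(w,'square_bin',.04,1)
# dark pixels within the long bin interior, in bin frame
c=np.array([.609,-.2635]);g=cv2.cvtColor(w['color'],cv2.COLOR_RGB2GRAY)
for v in np.arange(.045,-.046,-.0075):
    print(''.join('#' if g[tuple(np.clip(np.round(proj(w,[c[0]+u*.997+v*.08,c[1]-.08*u+.997*v,.03],True)).astype(int)[::-1],0,[383,511]))]<110 else '.' for u in np.arange(-.098,.099,.005)))
show('',get_obs())
E
python3 t.py
```

```text
bracket1_mid 0.98 [174. 109.] [ 0.6552 -0.2673] [0.0388 0.0901] 85.4 [115. 116. 117.]
bracket1_mid 0.46 [315.  28.] [ 0.4576 -0.3837] [0.1558 0.0773] 5.5 [153. 148. 144.]
bracket1_mid 0.26 [324.  16.] [ 0.461  -0.3878] [0.0629 0.056 ] 45.5 [184. 182. 181.]
ring1_mid 0.69 [322.  16.] [ 0.4601 -0.3866] [0.062  0.0559] 62.5 [184. 183. 181.]
ring1_mid 0.51 [429. 115.] [ 0.2857 -0.2678] [0.0743 0.0853] 63.4 [147.  34.  32.]
long_bin 0.72 [241. 113.] [ 0.5623 -0.26  ] [0.0378 0.08  ] 87.0 [120. 120. 121.]
square_bin 0.72 [316.  28.] [ 0.4603 -0.3804] [0.1538 0.0767] 5.6 [152. 147. 143.]
##.....................................#
##.....................................#
##.....................................#
##....................................##
##...#.........#.......#........##....##
##..################.################.##
##..................##.................#
##.....................................#
##...#.........#.......#........##.....#
##....................................##
##....................................##
##.....................................#
##.##.#####..#....#.#.#..###...##.######
 [ 0.55 -0.2   0.25] F [-0.2 -0.2 -0.4] M [0.01 0.01 0.01] w 0.0002 t 153.2
```

Two webs with bolt holes on their feet stand end to end in the long bin, and the second bracket is at (0.562, -0.260). Scene and side traces both see a ring at the square bin's far half too, at (0.46..0.47, -0.455). The robot is clear of everything, so I'm handing in.

```bash
python3 -c "
from cell import *
print(get_obs()['t']);sign_off();print(get_obs()['t'])"
```

```text
153.2417
the job is handed in; nothing more can be done
the job is handed in; nothing more can be done
```

The job is done and handed in at 153 s of the 210 s allowed. No verdict was reported.

**What I did, in order:**
- **Pin:** I pushed the drift pin home through the cover, which swept it into line.
- **Bolts:** I fitted the left and right middle bolts with the pin still home. Then I pulled the pin, stood it back in the rack and fitted the last bolt in the end hole.
- **Loose parts:** Two rings went into the square bin and two brackets into the long bin. The pink look-alike was left alone.

**What the last checks showed:**
- **Bolts:** pressing each of the three heads with the shut fingers gave the same contact height, about 0.108 m. That is the height expected for a fully seated head.
- **Brackets:** both are seen in the long bin, near (0.655, -0.267) and (0.562, -0.260).
- **Rings:** one is clearly traced in the square bin. The other was traced only weakly by the scene and side cameras, near (0.47, -0.455).

**What disagreed or failed:**
- **Pin height:** its head reads about 2 mm higher than expected (about 0.089 m, limit 0.093 m), so it may lean slightly in its hole.
- **Missed grasps:** the fingertips sit about 33 mm above the reported tool point. The first grasps at one bracket and one ring therefore closed on air; I corrected for this.
- **Knocked bracket:** one bracket was knocked about 3.5 cm during the run, so I measured it again before grasping it.
- **Not checked:** I did not re-measure the bystanders at the end.

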